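# Jack up the loaded V-cradle and hold it

## Task

Lay the scope barrel gently on its side in the tilting V-cradle, wide end towards the hinge and its tube fully home in both Vs, and let go of it. With the barrel lying there, have the lever jack's saddle centred under the marked lift pad at the free end of the cradle, press the pump handle fully down so that the jack raises the loaded cradle, and finish while still holding the handle down, so that a colleague can slip a spacer under the raised end. Do not let the barrel fall over on the bench, and leave everything else where it is.

Things in the scene. Friction and masses are not known exactly. Their poses are not given: they have to be found in the camera images.
- barrel: Scope barrel, loose, 0.25 kg, 136 mm long, standing upright on its wide end at the start. Origin: centre of the wide end's face; +z runs along the barrel towards the narrow end. Black wide collar 52 mm diameter from z=0 to 22 mm, plain aluminium tube 40 mm diameter from z=22 to 122 mm (grasp here), black ribbed collar 47 mm diameter from z=122 to 136 mm.
- tube_mid (a point): Point on the barrel's axis at the middle of its plain tube, z=72 mm in the barrel's frame. In the cradle the tube has 8 mm end play either way before a collar meets a V.
- tilt_base: Dark steel base of the tilting V-cradle, fixed, 160 x 84 mm; origin on the worktop, +x (level) runs from the hinge to the free end that is lifted. Hinge pin along y at x=-85, z=36 mm. Aluminium plate 54 mm wide, top 46 mm above the worktop, x=-77 to +85 mm, then a lug of 32 mm diameter centred at x=102 mm. The worktop under the lug is free from x=72 mm on.
- vee_mid (a point): Where tube_mid belongs: on the tube's axis when home in the Vs, half way between them, 82 mm above the worktop, 36 mm above the plate (cradle down). x runs hinge to free end (the barrel's +z must lie along it), z normal to the plate. Two 90-degree Vs, 12 mm thick along x, 36 mm either side of this point, about 60 mm wide, up to about 4 mm below the axis; 60 mm clear between them.
- lift_pad (a point): Centre of the lift pad, a round pad of 26 mm diameter on the underside of the lug; 37 mm above the worktop with the cradle down (the lug's solid underside is at 38 mm and is what the saddle carries). On top of the lug a stamped cross in a ring of dots marks it; lug top 46 mm above the worktop.
- cradle (a joint): Tilt of the cradle about its hinge, rad: 0 = resting level, grows as the free end goes up; the jack at full stroke gives about 0.09.
- jack: Lever jack, loose, 0.75 kg in all. Origin on the worktop under the lever's pivot; +x points to the toe with the saddle, -x to the handle. Base plate 6 mm thick, from x=-115 to +57 mm, 46 mm wide, with a cross foot 70 mm wide at x=-95 mm. Two grey upright cheeks form a body 36 mm wide (y), from x=-27 to +19 mm, 52 mm high, to be grasped across y; the lever's pivot between them is 34 mm high.
- saddle (a point): Centre of the round (9 mm radius) top of the jack's saddle: at x=45 mm in the jack's frame, 22 mm above the worktop with the handle up, so that the crown is 31 mm high there; it rises nearly straight up by 23 mm as the handle goes down. The saddle is 20 mm in diameter.
- grip_top (a point): Top of the rubber grip of the pump handle, 100 mm from the pivot; at the start about 91 mm above the worktop and 81 mm behind the jack's origin, with the handle fully down about 47 mm above the worktop and 99 mm behind the origin (towards the jack's -x). The grip is a 17 mm round rod, from 70 to 118 mm from the pivot.
- pump_handle (a joint): Press of the pump handle, rad: 0 = up (handle 0.55 rad above level), 0.50 = fully down on its hard stop (0.05 rad above level). A spring returns it: pressed down at the grip it takes about 5 N at first and 10 N at the bottom with the loaded cradle.
- spacer_block: Bystander: steel block 45 x 28 x 18 mm, origin at the centre of its underside.
- loupe: Bystander: black loupe 38 mm wide, 30 mm high, origin at its underside.
- tweezers: Bystander: tweezers 120 x 12 x 8 mm, origin at their underside.
- tape_roll: Bystander: white tape roll 82 mm wide, 14 mm high, origin at its underside.

How it is judged (in metres and radians):
On the way:
1. the barrel lies home in both Vs of the lowered cradle, wide end to the hinge, and is let go (angle between the z axis of barrel and the x axis of vee_mid, either way round below 0.05 rad and x of barrel in the frame of vee_mid below -0.04 m and distance between tube_mid and vee_mid below 0.012 m and z of tube_mid in the frame of vee_mid below 0.003 m and contact force between the fingers and barrel below 0.1 N and linear speed of barrel below 0.02 m/s and value of joint cradle below 0.02 rad), for 0.2 s.
At the end, for the whole second after the job is handed in: The robot still presses the handle (over 3 N), down past 0.45 rad; the saddle, within 12 mm of the pad centre in plan, carries the cradle (over 2 N), raised past 0.06 rad; the barrel rests home in both Vs (12 mm along, 3 mm high, 0.05 rad), wide end to hinge, and the robot touches neither (angle between the z axis of barrel and the x axis of vee_mid, either way round below 0.05 rad and x of barrel in the frame of vee_mid below -0.04 m and distance between tube_mid and vee_mid below 0.012 m and z of tube_mid in the frame of vee_mid below 0.003 m and linear speed of barrel below 0.02 m/s and horizontal distance between saddle and lift_pad below 0.012 m and contact force between jack and tilt_base above 2 N and value of joint pump_handle above 0.45 rad and value of joint cradle above 0.06 rad and contact force between any of the fingers, the arm and jack above 3 N and contact force between each of the fingers, the arm and tilt_base below 0.5 N and contact force between each of the fingers, the arm and barrel below 0.5 N); the arm keeps its last pose, push and grip.
It fails at once if the barrel falls over on the bench (height (world z) of tube_mid below 0.035 m and angle between barrel's own z axis and vertical above 1 rad).
It fails at once if the barrel is dropped into the cradle (linear speed of barrel above 0.6 m/s and distance between tube_mid and vee_mid below 0.06 m and contact force between the fingers and barrel below 0.05 N).
It fails at once if a bystander is moved by more than 30 mm (distance of any of spacer_block, loupe, tweezers, tape_roll from where it was at the start of the episode above 0.03 m).
It also fails if it takes over 58 s, if anything falls off the work surface, if the arm or the gripper's body presses on something with over 40 N, if the wrist force passes 120 N, or if a joint passes its speed limit or range.

## Robot

A 6-joint arm with a two-finger parallel gripper is mounted at the origin on a cart in front of the work surface, level with it; the furniture and walls round the work are solid. World frame = base frame: x ahead of the robot, y to its left, z up, the work surface at z = 0. Lengths are in mm, angles in rad, forces in N, time in s.
With the tool pointing down it reaches from about 300 to 750 mm from the base axis. Payload 8.5 kg.
Tool frame: the origin (TCP) lies at the very end of the fingers, on their centre line; the grasp point (between the pads) lies 19 mm behind it; x points along the fingers, z is the direction in which the jaws open and shut, and the axes are right-handed (so a half turn about x gives the same grasp; the last joint's range is limited). The gripper opens to 88 mm and grips with 3 to 60 N. Pads are 18 mm wide; open, the fingers measure 123 mm over their backs; the gripper's body (75 mm by 187 mm) begins 45 mm behind the grasp point.
Start: joints at [1.091, 0.381, 1.297, -0, 1.464, -0.215], TCP at [143.936, 530.813, 238.748] pointing down, gripper open.
Joint ranges: [-3.11, 3.11], [-0.89, 2.33], [0.22, 2.48], [-1.42, 4.56], [0.17, 2.85], [-2.88, 2.88]. Speed limits (rad/s): [2.39, 2.39, 3.14, 3.14, 3.14, 3.14].

## Interface

Orientations are given as a rotation vector (axis times angle).
In Python, from workcell import status, cams, bot gives the robot as it stands.
- The arm moves only by the tool step_arm, never from a script. Its argument "targets" is a list of rows, each a list of 3 entries, a list of its own where there are three numbers: the closure, from 0 (fully open) to 1 (shut), then the shift along the tool's x, y, z scaled (see below), then the turn, a rotation vector about the tool's x, y, z scaled (see below). A call has 1 to 20 rows; each row shifts and turns the commanded pose from where the row before left it, along the tool's axes as they then stand; what a row does not reach is not made up. The controller multiplies each number of a shift by 0.04 m and each number of a turn by 0.1 rad. A row lasts 1/12 s, in which the tool goes at most 41.7 mm and 7.16 degrees, less where a joint would pass 70% of its speed; a pose out of reach is approached as far as the arm can. A call with a number of a shift or a turn outside -1 to 1 is refused whole. A call with a gripper value outside its range is refused whole. The fingers move at their own pace and stop on an object; "newtons" is the grip in N (left out, the last holds). Time passes only in rows, so rows that do not move let the fingers close. It gives the time, the measured TCP pose, the force and the opening at its end, in the units of the state.
- status.sense(): the state, without advancing time (a new reading comes with each control period).
- cams.grab_frame(name): name is "side" or "top" or "wrist"; returns a dict with "color" (480x640x3 uint8, blue, green, red), "range_z" (480x640 float32, mm along the optical axis (not along the pixel's ray), 0 where there is no reading), "fovy" (degrees; the focal length in pixels is half the picture's height over the tangent of half this angle, whatever the lens; pixels are square), "cx", "cy" (the principal point, pixels), "k1" (the pictures are not rectified: a ray, as slopes to the right and down, at radius r is drawn at 1 + k1 r^2 times it, then the intrinsics apply), "rvec" (rotation vector, rad) and "tvec" (3), from world to camera coordinates, as OpenCV has them; the wrist camera has in their place "T_tool_cam" (4x4, takes a point from camera to tool coordinates, whose origin is the TCP and whose axes are the tool frame's). Camera axes: x right, y down, z forward; pixel columns grow to the right and rows downward; lengths in mm; the calibration is good to about 2 mm. A picture is of the moment at which its call begins: read the wrist's pose just before it.
- bot.hand_in(): hands the job in, once; it reports no verdict.
The state is a dict: "time": time; "qpos": joint angles; "qd": joint speeds; "joint_torque": joint torques, N m; "eef_pos": TCP position; "eef_rot": TCP orientation; "contact_force": force on the tool from outside, world axes, zero at the start; "wrist_torque": the same for the moment, N m; "opening": finger opening in mm.
Only numpy, scipy, OpenCV 4.12 (cv2) and the standard library are available. Lean on these libraries where they do the work, as an engineer would, in place of code of your own. Each camera call takes 0.05 s, during which the arm holds its last target.

## Working session

There is one attempt and no reset: what is moved stays moved. The work goes in short steps, Python scripts to look and compute and a tool call to move; the robot and the scene stay as the last step left them, time stands still between calls to the robot, and variables do not carry over. Pictures are saved under pics/ and viewed, and the job is handed in when it is done.

Besides the shell and the picture viewer there is one more tool, called after "Request:" as name([rows], argument=value, ...), one row to a line, values as JSON. step_arm: Moves the arm, as the interface text tells. Its arguments: {"type":"object","properties":{"targets":{"type":"array","items":{"type":"array"}},"newtons":{"type":"number"}},"required":["targets"]}

```bash
mkdir -p pics; ls; cat > h.py <<'E'
import numpy as np,cv2
from scipy.spatial.transform import Rotation as R
from workcell import status,cams,bot
def save(n,f): cv2.imwrite('pics/'+f,n)
E
python3 - <<'E'
from h import *
import pickle
s=status.sense();print(s)
d={}
for n in ['side','top','wrist']:
    f=cams.grab_frame(n);d[n]=f;save(f['color'],n+'0.png')
    print(n,{k:v for k,v in f.items() if k not in('color','range_z')})
d['s']=s
pickle.dump(d,open('f0.pkl','wb'))
E
```

```text
pics
{'time': 0.0, 'qpos': array([ 1.09070854e+00,  3.81204413e-01,  1.29826532e+00, -1.98710697e-05,
        1.46360043e+00, -2.15303876e-01]), 'qd': array([ 0.00103985, -0.00017526,  0.00122027, -0.00093333,  0.00066279,
        0.00017055]), 'joint_torque': array([ 3.27239295e-04, -4.37929523e+01, -2.24554074e+01,  7.13803852e-02,
        3.52829578e-02, -5.31058913e-05]), 'eef_pos': array([143.80989211, 530.57083   , 238.13171617]), 'eef_rot': array([-1.0126973 ,  1.32426197,  1.01162421]), 'contact_force': array([-0.26113167, -0.38138883, -0.66393053]), 'wrist_torque': array([-0.00633611, -0.00166128, -0.0214697 ]), 'opening': 88.22110212111781}
side {'fovy': 57.331121353302365, 'cx': 310.41946053891587, 'cy': 235.07416357457618, 'k1': -0.06994561539174253, 'rvec': array([ 0.31601395, -2.57185289,  1.53238479]), 'tvec': array([611.82836695,  42.01385634, 965.00471017])}
top {'fovy': 49.850605686356985, 'cx': 316.3377115191981, 'cy': 245.5620620146276, 'k1': -0.00020453169709852835, 'rvec': array([ 2.20168986, -2.14681506,  0.18197579]), 'tvec': array([198.04023259, 576.02315368, 885.96973077])}
wrist {'fovy': 63.42953952905926, 'cx': 312.0068571819463, 'cy': 235.01158771528287, 'k1': -0.07073734291456192, 'T_tool_cam': array([[-1.13574213e-04, -3.23410500e-01,  9.46258757e-01,
        -1.45555212e+02],
       [-2.35544693e-04, -9.46258728e-01, -3.23410519e-01,
         8.63304231e+01],
       [ 9.99999966e-01, -2.59617324e-04,  3.12929631e-05,
        -2.54598358e-01],
       [ 0.00000000e+00,  0.00000000e+00,  0.00000000e+00,
         1.00000000e+00]])}
```

View pics/side0.png

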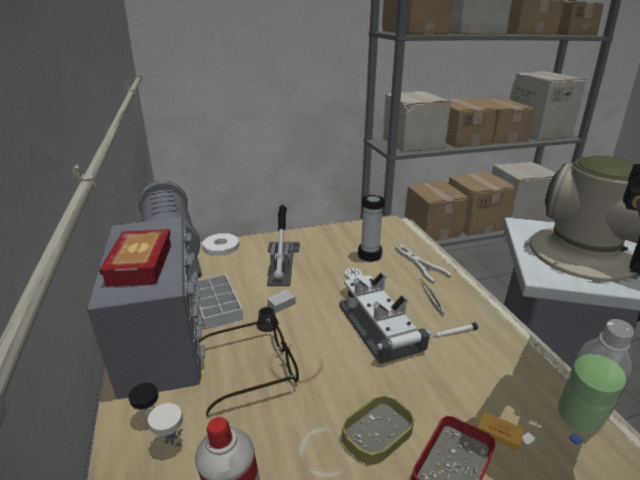

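View pics/top0.png

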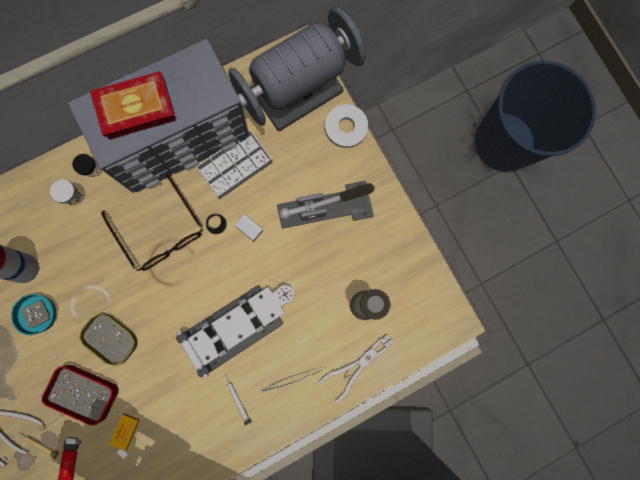

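View pics/wrist0.png

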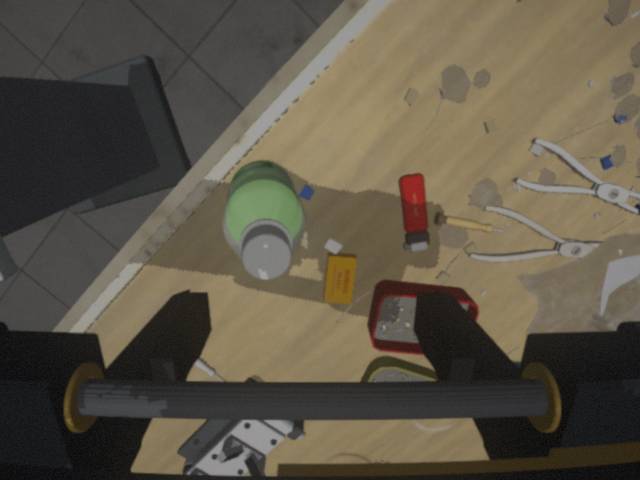

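```bash
cat >> h.py <<'E'
def K(f):
    h,w=f['color'].shape[:2];fl=h/2/np.tan(np.radians(f['fovy'])/2)
    return np.array([[fl,0,f['cx']],[0,fl,f['cy']],[0,0,1.]]),np.array([f['k1'],0,0,0,0.])
def T(f,s=None):
    "cam->world R,t"
    if 'rvec' in f:
        r=R.from_rotvec(f['rvec']).as_matrix();return r.T,-r.T@f['tvec']
    Rt=R.from_rotvec(s['eef_rot']).as_matrix();M=f['T_tool_cam']
    return Rt@M[:3,:3],Rt@M[:3,3]+s['eef_pos']
def rays(f,px,s=None):
    k,d=K(f);u=cv2.undistortPoints(np.array(px,float).reshape(-1,1,2),k,d).reshape(-1,2)
    r,t=T(f,s);return t,np.c_[u,np.ones(len(u))]@r.T   # depth-scaled rays
def onplane(f,px,z,s=None):
    t,v=rays(f,px,s);z=np.broadcast_to(z,len(v));return t+v*((z-t[2])/v[:,2])[:,None]
def cloud(f,s=None):
    ys,xs=np.mgrid[:480,:640];t,v=rays(f,np.c_[xs.ravel(),ys.ravel()],s)
    P=t+v*f['range_z'].reshape(-1,1);P[f['range_z'].ravel()<=0]=np.nan
    return P.reshape(480,640,3)
def proj(f,P,s=None):
    k,d=K(f);r,t=T(f,s);p,_=cv2.projectPoints(np.array(P,float).reshape(-1,1,3),cv2.Rodrigues(r.T)[0],-r.T@t,k,d);return p.reshape(-1,2)
E
python3 - <<'E'
from h import *
import pickle
d=pickle.load(open('f0.pkl','rb'));f=d['top']
P=cloud(f)
for n,p in dict(barrel=(375,303),lug=(286,293),saddle=(285,212),grip=(372,188),table=(330,260),loupe=(216,223),block=(249,228),tape=(347,110),bottleedge=(20,270),cab=(200,60),handle_end=(425,20)).items():
    print(n,P[p[1],p[0]].round(1))
c=f['color']
save(cv2.resize(c[160:380,160:400],None,fx=3,fy=2.7,interpolation=cv2.INTER_CUBIC),'topcrop.png')
save(cv2.resize(c[170:240,260:390],None,fx=6,fy=6,interpolation=cv2.INTER_CUBIC),'topjack.png')
c=d['side']['color']
save(cv2.resize(c[180:360,220:500],None,fx=2.8,fy=2.8,interpolation=cv2.INTER_CUBIC),'sidecrop.png')
E
```

```text
barrel [469.8 123.  136.4]
lug [485.  263.6  46.7]
saddle [630.8 270.1  26.8]
grip [661.5 124.3 102.3]
table [549.1 185.5  -1.3]
loupe [611.2 396.2   2. ]
block [600.8 334.   20.5]
tape [832.1 159.8  13.3]
bottleedge [512.3 709.1  59.4]
cab [843.2 407.7 165.4]
handle_end [1194.5  -62.2 -273. ]
```

View pics/topcrop.png

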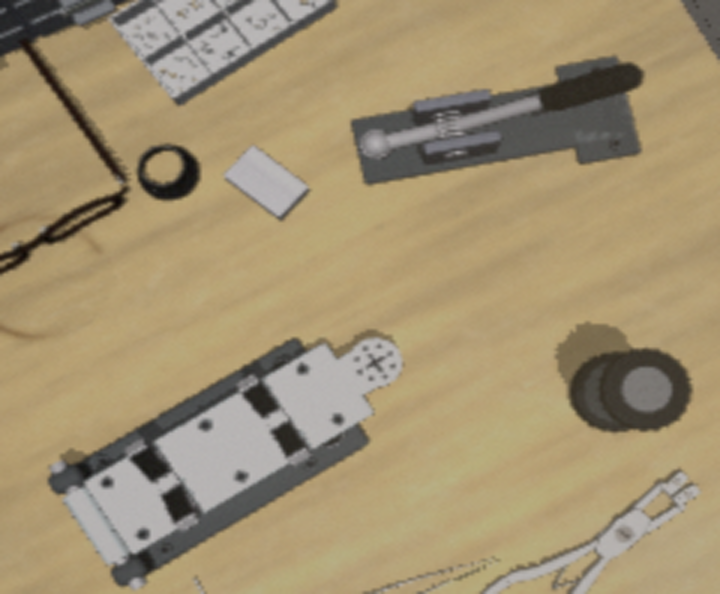

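View pics/topjack.png

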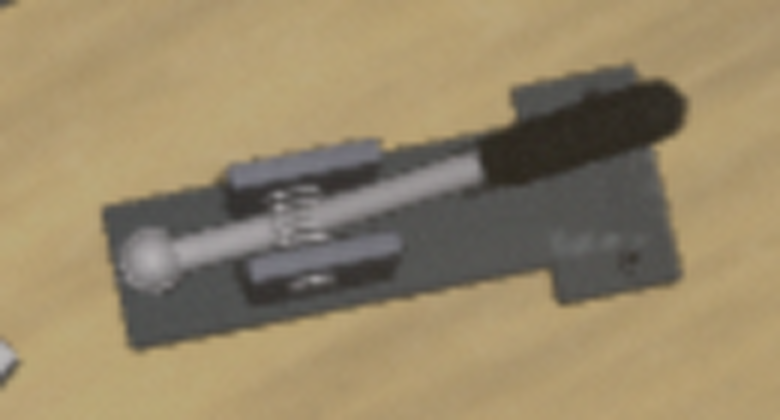

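View pics/sidecrop.png

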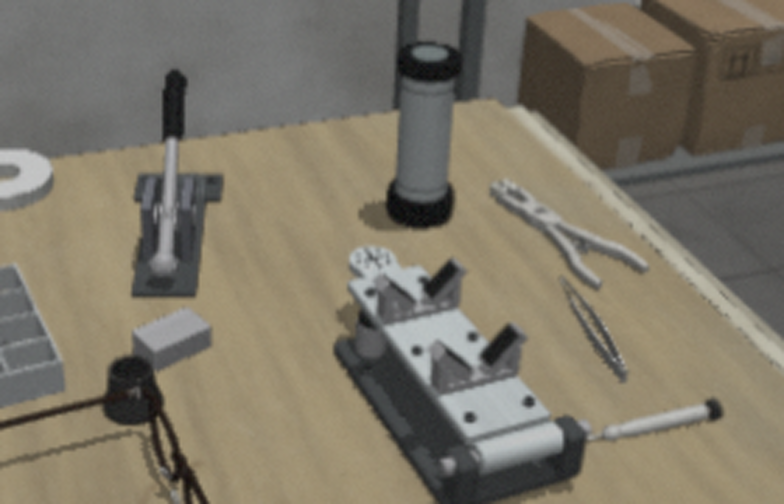

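```bash
python3 - <<'E'
from h import *
import pickle
d=pickle.load(open('f0.pkl','rb'));f=d['top'];s=d['s']
print('tool R',R.from_rotvec(s['eef_rot']).as_matrix().round(3))
P=cloud(f)
lab=[]
def pt(crop,x,y): return (160+x/3,160+y/2.7) if crop=='t' else (260+x/6,170+y/6)
L=onplane(f,[pt('t',375,363)],46)[0]; print('lug',L)
# plate screw pairs
sc=[pt('t',*p) for p in[(107,482),(142,534),(205,425),(241,476),(302,369),(337,419)]]
S=onplane(f,sc,46);print(S.round(1)); m=(S[0::2]+S[1::2])/2;print('mids',m.round(1))
ax=L-m[0];print('axis',np.degrees(np.arctan2(ax[1],ax[0])),np.linalg.norm(ax), np.degrees(np.arctan2(*(L-m[2])[[1,0]])))
# lug by mask: white blob points with height 44-49
ys,xs=np.where((abs(P[...,2]-46)<4)); 
M=((abs(P[...,2]-46.5)<4)&(f['color'].min(2)>110)).astype(np.uint8)
M=cv2.morphologyEx(M,cv2.MORPH_OPEN,np.ones((2,2)))
n,l,st,c=cv2.connectedComponentsWithStats(M);
for i in range(1,n):
    if st[i,4]>60:
        print(st[i],c[i]); q=P[l==i];print('mean',q.mean(0).round(1)); u,sv,vt=np.linalg.svd((q-q.mean(0))[:,:2],full_matrices=False);print(vt[0],np.degrees(np.arctan2(vt[0,1],vt[0,0])))
# barrel top
M=(abs(P[...,2]-136)<6);M[:, :330]=0;M[:,410:]=0;M[:270]=0;M[340:]=0
q=P[M];print('barrel',len(q),np.median(q,0),(q.min(0)+q.max(0))/2,np.ptp(q,0))
(cx,cy),r=cv2.minEnclosingCircle(np.argwhere(M)[:,::-1].astype(np.float32));print(cx,cy,r,onplane(f,[(cx,cy)],136))
# jack
for nm,p,z in[('toeL',(103,207),6),('toeR',(133,350),6),('footR',(682,280),6),('footRi',(558,305),6),('footL',(512,88),6),('footLe',(632,65),6),('saddle',(150,258),28)]:
    print(nm,onplane(f,[pt('j',*p)],z)[0].round(1))
for nm,p in[('cheekL',[(228,182),(380,150)]),('cheekR',[(250,270),(402,240)])]:
    print(nm,onplane(f,[pt('j',*q) for q in p],52).round(1))
E
```

```text
tool R [[-0.001 -0.965  0.262]
 [-0.001  0.262  0.965]
 [-1.     0.    -0.001]]
lug [482.5448714  265.24315166  46.        ]
[[404.5 414.2  46. ]
 [372.9 393.   46. ]
 [441.2 360.7  46. ]
 [409.8 339.   46. ]
 [477.7 306.9  46. ]
 [446.6 285.9  46. ]]
mids [[388.7 403.6  46. ]
 [425.5 349.9  46. ]
 [462.2 296.4  46. ]]
axis -55.84761997268563 167.17517874962937 -56.81407120415523
[ 249  286   46   41 1027] [271.42745862 304.03310613]
mean [nan nan nan]Traceback (most recent call last):
  File "<stdin>", line 20, in <module>
    u, s, vh = gufunc(a, signature=signature)
               ~~~~~~^^^^^^^^^^^^^^^^^^^^^^^^
    raise LinAlgError("SVD did not converge")
numpy.linalg.LinAlgError: SVD did not converge
```

```bash
python3 - <<'E'
from h import *
import pickle
d=pickle.load(open('f0.pkl','rb'));f=d['top'];s=d['s']
P=cloud(f)
def pt(crop,x,y): return (160+x/3,160+y/2.7) if crop=='t' else (260+x/6,170+y/6)
M=(abs(P[...,2]-136)<6);M[:, :330]=0;M[:,410:]=0;M[:270]=0;M[340:]=0
q=P[M];print('barrel',len(q),np.median(q,0),(q.min(0)+q.max(0))/2,np.ptp(q,0))
(cx,cy),r=cv2.minEnclosingCircle(np.argwhere(M)[:,::-1].astype(np.float32));print(cx,cy,r,onplane(f,[(cx,cy)],136))
J={}
for nm,p,z in[('toeL',(103,207),6),('toeR',(133,350),6),('footR',(682,280),6),('footRi',(558,305),6),('footL',(512,88),6),('footLe',(632,65),6),('saddle',(150,258),28)]:
    J[nm]=onplane(f,[pt('j',*p)],z)[0]; print(nm,J[nm].round(1))
for nm,p in[('cheekL',[(228,182),(380,150)]),('cheekR',[(250,270),(402,240)])]:
    print(nm,onplane(f,[pt('j',*q) for q in p],52).round(1))
# side view check
g=d['side'];
def ps(x,y): return (220+x/2.8,180+y/2.8)
print('side barrel top',onplane(g,[ps(431,60)],136)); print('side lug',onplane(g,[ps(373,258)],46)); print('side saddle',onplane(g,[ps(164,262)],28))
print('dist mids V: find V from top')
V=[pt('t',*p) for p in[(163,484),(275,420)]]
print(onplane(f,V,62))
Q=cloud(g);print(Q[int(180+60/2.8),int(220+431/2.8)],Q[int(180+258/2.8),int(220+373/2.8)])
E
```

```text
barrel 717 [468.40612484 122.98993917 136.19803714] [468.3211904  123.47758174 135.71362848] [46.70547777 45.48049413 10.45737791]
374.8888854980469 303.8395080566406 15.459360122680664 [[468.46231233 123.07023824 136.        ]]
toeL [648.4 285.4   6. ]
toeR [604.3 274.8   6. ]
footR [631.1 106.5   6. ]
footRi [622.1 144.8   6. ]
footL [690.  160.1   6. ]
footLe [698.5 122.7   6. ]
saddle [628.8 270.   28. ]
cheekL [[647.5 247.3  52. ]
 [658.5 203.   52. ]]
cheekR [[621.5 240.2  52. ]
 [631.8 196.   52. ]]
side barrel top [[463.93874286 132.84210303 136.        ]]
side lug [[481.22828465 263.91680635  46.        ]]
side saddle [[625.04890744 275.91469964  28.        ]]
dist mids V: find V from top
[[404.8171205  380.30355189  62.        ]
 [445.34530578 319.82753406  62.        ]]
[465.95104823 132.0046117  136.37520232] [481.64193769 263.94465911  46.27374165]
```

Request:
step_arm([
  [0,[-0.12,-0.6,-0.7],[0,0,0]],
  [0,[-0.12,-0.6,-0.7],[0,0,0]],
  [0,[-0.12,-0.6,-0.7],[0,0,0]],
  [0,[-0.12,-0.6,-0.7],[0,0,0]],
  [0,[-0.12,-0.6,-0.7],[0,0,0]],
  [0,[-0.12,-0.6,-0.7],[0,0,0]],
])

```text
time: 0.65
eef_pos: [239.1, 329.3, 267.6]
eef_rot: [-1.012, 1.323, 1.012]
contact_force: [0.7, -0.0, 0.3]
opening: 87.7
```

```bash
cat >> h.py <<'E'
import json
def log():
    s=status.sense();open('log.txt','a').write(json.dumps({k:np.array(v).tolist() for k,v in s.items()})+'\n')
    m=R.from_rotvec(s['eef_rot']).as_matrix()
    print('t',round(float(s['time']),2),'q',s['qpos'].round(3),'p',s['eef_pos'].round(1),'F',s['contact_force'].round(1),'M',s['wrist_torque'].round(2),'op',round(s['opening'],1));print('x',m[:,0].round(3),'y',m[:,1].round(3),'z',m[:,2].round(3));return s
E
python3 -c "
from h import *
import pickle
s=pickle.load(open('f0.pkl','rb'))['s'];open('log.txt','a').write(json.dumps({k:np.array(v).tolist() for k,v in s.items()})+'\n')
log()"
```

```text
t 0.65 q [ 0.65   0.102  1.596 -0.     1.444 -0.656] p [239.1 329.3 267.6] F [ 0.7 -0.   0.3] M [-0.    0.01 -0.02] op 87.7
x [-0. -0. -1.] y [-0.965  0.261  0.   ] z [ 0.261  0.965 -0.   ]
```

Request:
step_arm([
  [0,[-0.2,-0.5,-0.6],[0,1,0]],
  [0,[-0.2,-0.5,-0.6],[0,1,0]],
  [0,[-0.2,-0.5,-0.6],[0,1,0]],
  [0,[-0.2,-0.5,-0.6],[0,1,0]],
  [0,[-0.2,-0.5,-0.6],[0,1,0]],
])

```text
time: 1.07
eef_pos: [307.4, 198.6, 330.8]
eef_rot: [-1.32, 1.729, 0.78]
contact_force: [0.8, 0.1, -0.3]
opening: 87.8
```

```bash
python3 -c "
from h import *
log()"
```

```text
t 1.07 q [ 0.492  0.185  1.401 -0.379  1.896 -0.873] p [307.4 198.6 330.8] F [ 0.8  0.1 -0.3] M [ 0.22 -0.05  0.01] op 87.8
x [-0.128 -0.467 -0.875] y [-0.965  0.263  0.001] z [ 0.23   0.845 -0.484]
```

Request:
step_arm([
  [0,[0,0,0],[1,0,-1]],
  [0,[0,0,0],[1,0,-1]],
  [0,[0,0,0],[1,0,-1]],
  [0,[0,0,0],[1,0,-1]],
])

```text
time: 1.4
eef_pos: [307.2, 199.9, 330.2]
eef_rot: [-1.319, 1.482, 0.256]
contact_force: [0.2, 0.2, 0.5]
opening: 87.9
```

```bash
python3 -c "
from h import *
log()"
```

```text
t 1.4 q [ 0.651  0.136  1.524 -0.622  1.69  -0.394] p [307.2 199.9 330.2] F [0.2 0.2 0.5] M [ 0.29  0.09 -0.  ] op 87.9
x [ 0.199 -0.575 -0.793] y [-0.808  0.361 -0.465] z [ 0.554  0.734 -0.393]
```

```bash
cat > fk.py <<'E'
import numpy as np
from scipy.spatial.transform import Rotation as R
def rot(seq,a): return R.from_euler(seq,a).as_matrix()
def ori(q,s4=1,s6=1):
    return rot('z',q[0])@rot('y',q[1]+q[2])@rot('z',s4*q[3])@rot('y',q[4])@rot('z',s6*q[5])
E
python3 - <<'E'
from fk import *;import json
from scipy.optimize import least_squares
S=[json.loads(l) for l in open('log.txt')]
for s4 in(1,-1):
  for s6 in (1,-1):
    C=[ori(s['qpos'],s4,s6).T@R.from_rotvec(s['eef_rot']).as_matrix() for s in S]
    print(s4,s6,[np.round(np.linalg.norm(c-C[0]),3) for c in C]);
    if s4==1 and s6==1:print(C[0].round(3))
def mk(s4,s6):
  def res(p):
    out=[]
    for s in S:
        q=s['qpos'];z=np.array([0,0,1.]);R1=rot('z',q[0]);R2=R1@rot('y',q[1]);R3=R1@rot('y',q[1]+q[2]);R4=R3@rot('z',s4*q[3]);R5=R4@rot('y',q[4])
        P=R1@[0,p[0],p[1]]+R2@[0,0,p[2]]+R3@[p[3],0,p[4]]+R4@[0,p[5],0]+R5@[0,0,p[6]]+R5@rot('z',s6*q[5])@[0,0,0]
        out+=list(P-s['eef_pos'])
    return np.array(out)
  return res
for s4 in(1,-1):
    r=least_squares(mk(s4,1),[117,300,400,0,400,0,250],x_scale=100)
    print(s4,r.x.round(1),r.fun.round(1))
E
```

```text
1 1 [np.float64(0.0), np.float64(0.0), np.float64(0.0), np.float64(0.0)]
[[-0.  0. -1.]
 [ 0.  1.  0.]
 [ 1. -0. -0.]]
1 -1 [np.float64(0.0), np.float64(1.208), np.float64(1.729), np.float64(0.502)]
-1 1 [np.float64(0.0), np.float64(0.0), np.float64(1.047), np.float64(1.648)]
-1 -1 [np.float64(0.0), np.float64(1.208), np.float64(1.668), np.float64(1.65)]
1 [117.5 130.1 537.1 103.  350.8  -0.  250.1] [ 0.  0. -0. -0.  0. -0. -0. -0.  0.  0. -0.  0.]
-1 [  -39.9 -1821.    682.3 -1252.5   145.9   154.1  -192.9] [  2.   -3.3  -3.6 -10.9 -12.5   6.9 -10.7   0.8  -5.2  21.6  17.6   1.9]
```

```bash
cat >> fk.py <<'E'
from scipy.optimize import least_squares
lo=np.array([-3.11,-.89,.22,-1.42,.17,-2.88]);hi=np.array([3.11,2.33,2.48,4.56,2.85,2.88])
C=np.array([[0,0,-1],[0,1,0],[1,0,0.]])
def fk(q):
    R1=rot('z',q[0]);R2=R1@rot('y',q[1]);R3=R1@rot('y',q[1]+q[2]);R5=R3@rot('z',q[3])@rot('y',q[4])
    el=R1@[0,117.5,130.1]+R2@[0,0,537.1];w=el+R3@[103,0,350.8]
    return w+R5@[0,0,250.1],ori(q)@C,el,w
def ik(p,M,seeds,margin=.03):
    best=None
    for s in seeds:
        def res(q):
            P,m,_,_=fk(q);return np.r_[(P-p)/100,(m-M).ravel()]
        r=least_squares(res,np.clip(s,lo+margin+.01,hi-margin-.01),bounds=(lo+margin,hi-margin))
        if r.cost<1e-8: 
            c=np.abs(r.x-seeds[0]).sum()
            if best is None or c<best[0]: best=(c,r.x)
    return None if best is None else best[1]
rng=np.random.default_rng(0)
SE=[np.array([.5,.2,1.5,0,1.5,0])]+[rng.uniform(lo,hi) for _ in range(14)]
a=np.array([.562,-.827,0]);zz=np.array([0,0,1.]);VM=np.array([425.3,350,82]);BA=np.array([468.3,123.5,0])
def frame(b,dirp,d,sg):
    "b barrel axis, dirp unit perp to b that t points to; returns tool R"
    t=np.cos(d)*dirp-np.sin(d)*b; y=sg*(np.sin(d)*dirp+np.cos(d)*b); return np.c_[t,y,np.cross(t,y)]
E
cat > plan.py <<'E'
from fk import *
g=16 # axis behind TCP
off=4 # grasp z - tube_mid
for sg in(1,-1):
  for d in np.radians([0,15,25,30]):
    pl=[]
    for ph in np.radians(range(-60,61,15)):
        side=np.cross(a,zz); dp=-np.cos(ph)*zz+np.sin(ph)*side
        M=frame(a,dp,d,sg);q=ik(VM+off*a+g*M[:,0],M,SE)
        if q is not None: pl.append((int(np.degrees(ph).round()),q.round(2).tolist(),fk(q)[3].round()[2]))
    gr=[]
    for e in range(-120,121,20):
        h=np.array([np.cos(np.radians(e)),np.sin(np.radians(e)),0]);M=frame(zz,h,d,sg)
        q=ik(BA+(72+off)*zz+g*M[:,0],M,SE)
        if q is not None: gr.append((e,q.round(2).tolist(),fk(q)[3].round()[2]))
    print('sg',sg,'d',np.degrees(d).round());print(' place',*pl,sep='\n   ');print(' grasp',*gr,sep='\n   ')
E
time python3 plan.py
```

```text
sg 1 d 0.0
 place
 grasp
   (-120, [0.33, 1.07, 1.24, -0.91, 2.16, -2.19], np.float64(76.0))
   (-100, [0.42, 1.02, 1.41, -1.1, 1.94, -2.19], np.float64(76.0))
   (-80, [0.48, 0.98, 1.61, -1.31, 1.73, -2.1], np.float64(76.0))
   (-40, [0.46, 0.96, 2.06, 4.3, 1.52, -1.68], np.float64(76.0))
   (-20, [0.31, 1.04, 2.28, 3.81, 1.71, -1.46], np.float64(76.0))
   (40, [-0.51, 1.1, 2.38, 1.91, 1.69, -1.89], np.float64(76.0))
   (60, [-0.55, 0.99, 2.17, 1.54, 1.57, -1.59], np.float64(76.0))
   (80, [-0.52, 0.95, 1.94, 1.24, 1.65, -1.33], np.float64(76.0))
   (100, [-0.44, 0.97, 1.71, 1.01, 1.83, -1.18], np.float64(76.0))
   (120, [-0.33, 1.0, 1.5, 0.82, 2.04, -1.12], np.float64(76.0))
sg 1 d 15.0
 place
 grasp
   (-120, [0.32, 0.97, 1.27, -0.77, 1.99, -2.17], np.float64(137.0))
   (-100, [0.41, 0.92, 1.43, -0.97, 1.77, -2.22], np.float64(137.0))
   (-80, [0.46, 0.87, 1.63, -1.18, 1.53, -2.19], np.float64(137.0))
   (-40, [0.44, 0.81, 2.07, 4.36, 1.21, -1.83], np.float64(137.0))
   (-20, [0.3, 0.84, 2.28, 3.79, 1.29, -1.58], np.float64(137.0))
   (40, [-0.48, 0.88, 2.38, 1.99, 1.35, -1.68], n
[... 4553 characters left out ...]
))
   (-60, [0.43, 0.7, 1.84, -1.32, 1.1, 0.89], np.float64(193.0))
   (-40, [0.39, 0.66, 2.04, 4.51, 0.9, 1.07], np.float64(193.0))
   (-20, [0.25, 0.65, 2.23, 3.86, 0.84, 1.37], np.float64(193.0))
   (0, [0.02, 0.66, 2.36, 3.17, 0.93, 1.57], np.float64(193.0))
   (20, [-0.24, 0.67, 2.4, 2.53, 0.99, 1.62], np.float64(193.0))
   (40, [-0.41, 0.65, 2.3, 1.93, 0.97, 1.77], np.float64(193.0))
   (60, [-0.46, 0.65, 2.13, 1.43, 1.06, 1.98], np.float64(193.0))
   (80, [-0.44, 0.68, 1.94, 1.08, 1.25, 2.11], np.float64(193.0))
   (100, [-0.38, 0.73, 1.74, 0.83, 1.47, 2.13], np.float64(193.0))
   (120, [-0.3, 0.78, 1.56, 0.64, 1.68, 2.09], np.float64(193.0))
real	2m36.452s
user	2m36.374s
sys	0m0.219s
```

```bash
sed -i 's/^a=np.array(\[.562,-.827,0\]);/a=np.array([.562,-.827,0]);a=a\/np.linalg.norm(a);/' fk.py
cat > plan2.py <<'E'
from fk import *
g=16;off=4
for sg in(1,-1):
  for d in np.radians([0,15,25]):
    print('sg',sg,'d',np.degrees(d).round())
    for ph in np.radians(range(-60,61,20)):
        side=np.cross(a,zz); dp=-np.cos(ph)*zz+np.sin(ph)*side
        M=frame(a,dp,d,sg);q=ik(VM+off*a+g*M[:,0],M,SE[:8])
        if q is not None: print(int(np.degrees(ph).round()),q.round(2).tolist(),fk(q)[3].round())
E
time python3 plan2.py
```

```text
sg 1 d 0.0
-60 [0.39, 0.63, 2.19, 2.87, 0.74, 0.1] [260. 233. 199.]
sg 1 d 15.0
-60 [0.22, 0.64, 2.18, 2.3, 0.83, 0.42] [300. 187. 195.]
-40 [0.27, 0.51, 2.0, 1.5, 0.46, 1.37] [341. 215. 255.]
-20 [0.31, 0.5, 1.78, 0.57, 0.68, 2.39] [398. 253. 294.]
0 [0.36, 0.58, 1.55, 0.29, 1.1, 2.76] [462. 297. 308.]
sg 1 d 25.0
-60 [0.13, 0.66, 2.14, 2.0, 0.93, 0.58] [331. 162. 188.]
-40 [0.18, 0.54, 1.98, 1.4, 0.68, 1.39] [370. 188. 245.]
-20 [0.24, 0.53, 1.77, 0.75, 0.83, 2.18] [423. 224. 281.]
0 [0.29, 0.6, 1.56, 0.45, 1.17, 2.61] [483. 265. 294.]
sg -1 d 0.0
-20 [0.44, 0.49, 1.78, 0.1, 0.54, -0.23] [361. 302. 302.]
0 [0.47, 0.57, 1.54, -0.0, 1.04, -0.13] [428. 347. 316.]
20 [0.48, 0.7, 1.31, -0.04, 1.49, -0.1] [494. 392. 302.]
40 [0.49, 0.85, 1.1, -0.07, 1.89, -0.1] [552. 431. 261.]
60 [0.5, 1.0, 0.93, -0.11, 2.25, -0.11] [595. 461. 199.]
sg -1 d 15.0
-60 [0.22, 0.64, 2.18, 2.3, 0.83, -2.73] [300. 187. 195.]
-40 [0.27, 0.51, 2.0, 1.5, 0.46, -1.77] [341. 215. 255.]
-20 [0.31, 0.5, 1.78, 0.57, 0.68, -0.75] [398. 253. 294.]
0 [0.36, 0.58, 1.55, 0.29, 1.1, -0.38] [462. 297. 308.]
20 [0.39, 0.7, 1.33, 0.19, 1.51, -0.21] [526. 340. 294.]
40 [0.41, 0.84, 1.13, 0.14, 1.89, -0.1] [582. 378. 255.]
60 [0.42, 0.99, 0.97, 0.14, 2.24, -0.0] [624. 407. 195.]
sg -1 d 25.0
-60 [0.13, 0.66, 2.14, 2.0, 0.93, -2.56] [331. 162. 188.]
-40 [0.18, 0.54, 1.98, 1.4, 0.68, -1.75] [370. 188. 245.]
-20 [0.24, 0.53, 1.77, 0.75, 0.83, -0.96] [423. 224. 281.]
0 [0.29, 0.6, 1.56, 0.45, 1.17, -0.53] [483. 265. 294.]
20 [0.32, 0.71, 1.35, 0.33, 1.54, -0.28] [543. 306. 281.]
40 [0.35, 0.85, 1.16, 0.28, 1.89, -0.11] [596. 342. 245.]
60 [0.36, 0.99, 1.01, 0.29, 2.21, 0.06] [635. 368. 188.]
real	0m27.560s
user	0m27.315s
sys	0m0.267s
```

```bash
cat > mv.py <<'E'
from h import *
from fk import *
def plan(p,M,n=None,s=None,digits=3,quiet=False,q0=None,straight=False):
    if s is None: s=status.sense()
    M0=R.from_rotvec(s['eef_rot']).as_matrix();p0=s['eef_pos']
    rv=R.from_matrix(M0.T@M).as_rotvec();th=np.linalg.norm(rv);d=M0.T@(p-p0)
    if n is None: n=int(np.ceil(max(th/.095,np.linalg.norm(d)/36.,np.abs(rv).max()/.095,np.abs(d).max()/38,1)))
    def acc(w,sh):
        A=np.eye(4);E=np.eye(4);E[:3,:3]=R.from_rotvec(w).as_matrix();E[:3,3]=sh
        for _ in range(n):A=A@E
        return A
    w=rv/n; Q=sum(R.from_rotvec(w*i).as_matrix() for i in range(n)); sh=np.linalg.solve(Q,d)
    row=[(sh/40).round(digits).tolist(),(w/.1).round(digits).tolist()]
    print('rows',n,'row',row)
    X=np.eye(4);X[:3,:3]=M0;X[:3,3]=p0;q=s['qpos'] if q0 is None else q0;dqm=0
    E=np.eye(4);E[:3,:3]=R.from_rotvec(np.array(row[1])*.1).as_matrix();E[:3,3]=np.array(row[0])*40
    tr=[]
    for i in range(n):
        X=X@E;qn=ik(X[:3,3],X[:3,:3],[q],margin=.01)
        if qn is None: print('IK fail at',i,X[:3,3].round());break
        dqm=np.maximum(dqm,abs(qn-q)*12);q=qn;tr.append((X[:3,3].round().astype(int).tolist(),q.round(2).tolist()))
    if not quiet:
        for t in tr[::max(1,n//5)]+tr[-1:]: print(t)
    print('max speed',np.round(dqm,2),'end',X[:3,3].round(1))
    return q
def gframe(eta,d,sg=-1):
    h=np.array([np.cos(eta),np.sin(eta),0]);return frame(zz,h,d,sg)
D=.45
E
python3 - <<'E'
from mv import *
M=gframe(np.radians(-110),D)
G=BA+72*zz+14*M[:,0]
print('G',G.round(1));pre=G-105*M[:,0]; print('pre',pre.round(1))
q=plan(pre,M)
s=status.sense();s['eef_pos']=pre;s['eef_rot']=R.from_matrix(M).as_rotvec()
q=plan(G,M,s=s,q0=q)
# place plan
s['eef_pos']=G+90*zz
for ph in(0,.2,-.2):
    side=np.cross(a,zz);dp=-np.cos(ph)*zz+np.sin(ph)*side
    Mp=frame(a,dp,D,-1);Pp=VM+14*Mp[:,0]
    print('PLACE',ph,Pp.round(1));plan(Pp+70*zz,Mp,s=s,q0=q)
E
```

```text
G [464.  111.7  65.9]
pre [496.3 200.5 111.6]
rows 14 row [[0.252, 0.154, 0.464], [0.79, 0.49, -0.177]]
([314, 210, 312], [0.67, 0.2, 1.52, -0.65, 1.7, -0.27])
([333, 226, 276], [0.69, 0.32, 1.5, -0.68, 1.72, -0.04])
([357, 237, 241], [0.68, 0.45, 1.46, -0.71, 1.75, 0.16])
([385, 241, 207], [0.65, 0.56, 1.4, -0.72, 1.79, 0.34])
([416, 238, 176], [0.61, 0.67, 1.32, -0.73, 1.84, 0.49])
([448, 228, 147], [0.56, 0.77, 1.24, -0.74, 1.9, 0.63])
([481, 212, 122], [0.49, 0.86, 1.15, -0.75, 1.96, 0.76])
([496, 201, 111], [0.46, 0.9, 1.1, -0.75, 1.99, 0.81])
max speed [0.42 0.75 0.55 0.29 0.36 1.53] end [496.3 200.7 111.5]
rows 3 row [[0.875, -0.0, -0.0], [-0.0, -0.0, -0.0]]
([486, 171, 96], [0.42, 0.89, 1.2, -0.75, 1.91, 0.85])
([475, 141, 81], [0.39, 0.88, 1.29, -0.76, 1.83, 0.89])
([464, 112, 66], [0.35, 0.87, 1.38, -0.77, 1.75, 0.92])
([464, 112, 66], [0.35, 0.87, 1.38, -0.77, 1.75, 0.92])
max speed [0.45 0.19 1.18 0.18 0.96 0.45] end [464.  111.7  65.9]
PLACE 0 [421.9 355.   69.4]
rows 19 row [[-0.111, 0.355, -0.02], [-0.519, -0.181, 0.759]]
([467, 121, 145], [0.36, 0.73, 1.34, -0.76, 1.8
[... 816 characters left out ...]
 1.35, 0.01, 1.49, 0.03])
([431, 332, 121], [0.33, 0.59, 1.36, 0.23, 1.5, -0.18])
([420, 354, 140], [0.31, 0.57, 1.36, 0.37, 1.53, -0.32])
max speed [0.12 1.65 0.52 0.88 0.87 2.07] end [419.6 353.9 139.5]
PLACE -0.2 [423.9 356.4  69.6]
rows 20 row [[-0.105, 0.344, 0.0], [-0.463, -0.271, 0.765]]
([467, 121, 145], [0.36, 0.73, 1.34, -0.76, 1.81, 0.76])
([476, 166, 112], [0.38, 0.67, 1.38, -0.58, 1.56, 0.59])
([475, 221, 95], [0.38, 0.6, 1.43, -0.36, 1.34, 0.37])
([464, 277, 96], [0.35, 0.53, 1.49, -0.07, 1.16, 0.06])
([444, 327, 115], [0.31, 0.48, 1.56, 0.28, 1.09, -0.32])
([424, 356, 140], [0.26, 0.45, 1.61, 0.55, 1.12, -0.63])
max speed [0.19 1.71 0.41 1.11 0.76 1.94] end [423.6 356.3 139.6]
```

Request:
step_arm([
  [0,[0.252,0.154,0.464],[0.79,0.49,-0.177]],
  [0,[0.252,0.154,0.464],[0.79,0.49,-0.177]],
  [0,[0.252,0.154,0.464],[0.79,0.49,-0.177]],
  [0,[0.252,0.154,0.464],[0.79,0.49,-0.177]],
  [0,[0.252,0.154,0.464],[0.79,0.49,-0.177]],
  [0,[0.252,0.154,0.464],[0.79,0.49,-0.177]],
  [0,[0.252,0.154,0.464],[0.79,0.49,-0.177]],
  [0,[0.252,0.154,0.464],[0.79,0.49,-0.177]],
  [0,[0.252,0.154,0.464],[0.79,0.49,-0.177]],
  [0,[0.252,0.154,0.464],[0.79,0.49,-0.177]],
  [0,[0.252,0.154,0.464],[0.79,0.49,-0.177]],
  [0,[0.252,0.154,0.464],[0.79,0.49,-0.177]],
  [0,[0.252,0.154,0.464],[0.79,0.49,-0.177]],
  [0,[0.252,0.154,0.464],[0.79,0.49,-0.177]],
  [0,[0,0,0],[0,0,0]],
])

```text
time: 2.65
eef_pos: [496.8, 198.6, 106.7]
eef_rot: [-0.639, 1.575, -1.14]
contact_force: [0.2, 0.2, -0.6]
opening: 88.1
```

```bash
python3 - <<'E'
from mv import *
s=log()
f=cams.grab_frame('wrist');save(f['color'],'w1.png')
f2=cams.grab_frame('side');save(f2['color'],'s1.png')
import pickle;pickle.dump((s,f,f2),open('f1.pkl','wb'))
M=gframe(np.radians(-110),D);G=BA+72*zz+14*M[:,0]
print(proj(f,[BA,BA+72*zz,BA+136*zz],s).round(0))
plan(G,M)
E
```

```text
t 2.65 q [ 0.452  0.913  1.104 -0.749  1.986  0.816] p [496.8 198.6 106.7] F [ 0.2  0.2 -0.6] M [ 0.36 -0.08 -0.02] op 88.1
x [-0.316 -0.846 -0.431] y [ 0.145  0.406 -0.903] z [ 0.938 -0.347 -0.006]
[[315. 139.]
 [314. 247.]
 [314. 349.]]
rows 3 row [[0.864, -0.016, 0.013], [0.026, -0.008, 0.008]]
([485, 171, 95], [0.42, 0.89, 1.2, -0.75, 1.91, 0.85])
([474, 141, 80], [0.39, 0.88, 1.29, -0.76, 1.83, 0.89])
([464, 112, 66], [0.35, 0.87, 1.38, -0.78, 1.75, 0.92])
([464, 112, 66], [0.35, 0.87, 1.38, -0.78, 1.75, 0.92])
max speed [0.45 0.2  1.17 0.19 0.96 0.46] end [464.  111.6  65.9]
```

View pics/w1.png

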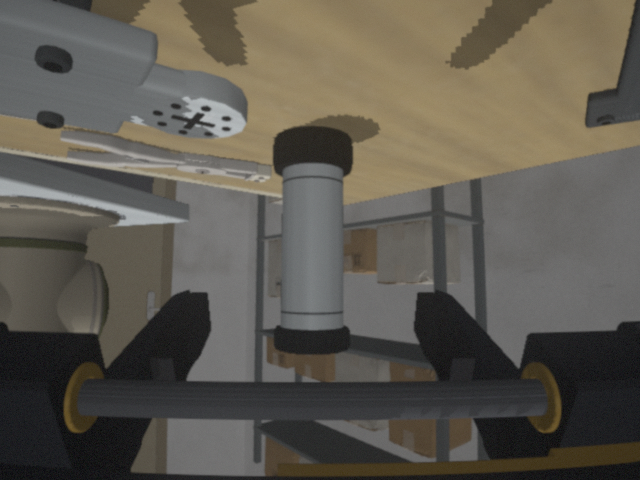

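View pics/s1.png

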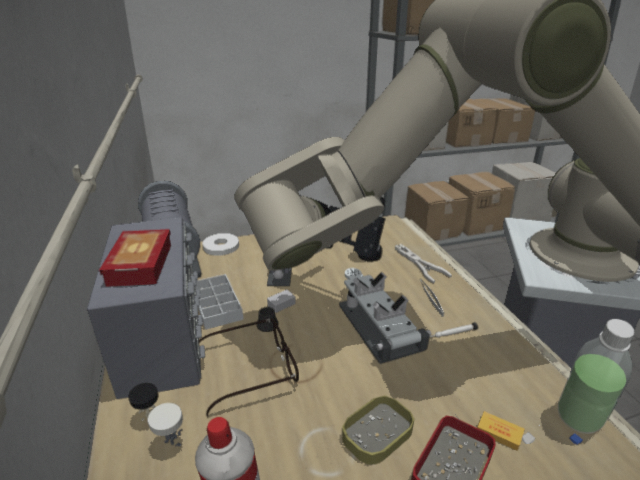

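Request:
step_arm([
  [0,[0.65,-0.012,0.01],[0.02,-0.006,0.006]],
  [0,[0.65,-0.012,0.01],[0.02,-0.006,0.006]],
  [0,[0.65,-0.012,0.01],[0.02,-0.006,0.006]],
  [0,[0.65,-0.012,0.01],[0.02,-0.006,0.006]],
  [0,[0,0,0],[0,0,0]],
])

```text
time: 3.17
eef_pos: [461.5, 109.9, 66.3]
eef_rot: [-0.639, 1.569, -1.134]
contact_force: [0.9, 0.8, -0.8]
opening: 88.5
```

```bash
python3 - <<'E'
from mv import *
s=log()
f=cams.grab_frame('wrist');save(f['color'],'w2.png')
M=gframe(np.radians(-110),D);G=BA+72*zz+14*M[:,0]
print(M.T@(G-s['eef_pos']))
E
```

```text
t 3.17 q [ 0.35   0.869  1.388 -0.776  1.746  0.924] p [461.5 109.9  66.3] F [ 0.9  0.8 -0.8] M [ 0.36 -0.01 -0.  ] op 88.5
x [-0.308 -0.847 -0.434] y [ 0.147  0.408 -0.901] z [ 0.94  -0.342 -0.002]
[-2.03209249  1.45512289  1.70447927]
```

View pics/w2.png

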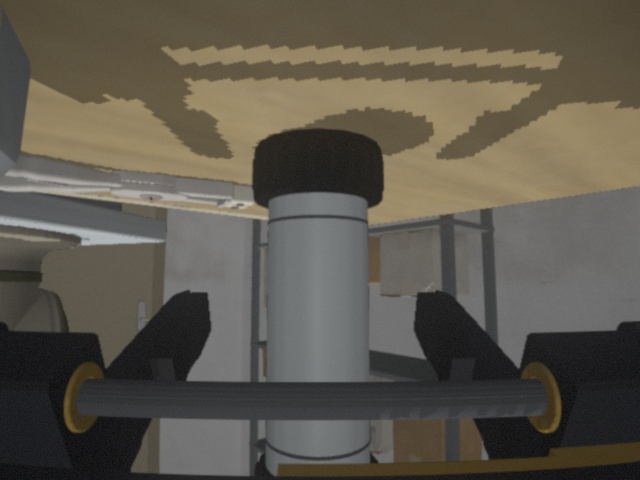

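Request:
step_arm([
  [0,[-0.04,0.03,0.05],[0,0,0]],
  [0.4,[0,0,0],[0,0,0]],
  [0.7,[0,0,0],[0,0,0]],
  [1,[0,0,0],[0,0,0]],
  [1,[0,0,0],[0,0,0]],
  [1,[0,0,0],[0,0,0]],
  [1,[0,0,0],[0,0,0]],
  [1,[0,0,0],[0,0,0]],
], newtons=25)

```text
time: 3.88
eef_pos: [466.5, 113.1, 66.2]
eef_rot: [-0.636, 1.565, -1.135]
contact_force: [-0.5, 0.7, -0.9]
opening: 43.7
```

```bash
python3 - <<'E'
from mv import *
s=log()
E
```

```text
t 3.88 q [ 0.352  0.874  1.371 -0.776  1.753  0.92 ] p [466.5 113.1  66.2] F [-0.5  0.7 -0.9] M [ 0.32 -0.07  0.04] op 43.7
x [-0.307 -0.846 -0.436] y [ 0.151  0.409 -0.9  ] z [ 0.94  -0.341  0.002]
```

Request:
step_arm([
  [1,[0,0,0],[0,0,0]],
  [1,[0,0,0],[0,0,0]],
  [1,[0,0,0],[0,0,0]],
  [1,[0,0,0],[0,0,0]],
])

```text
time: 4.22
eef_pos: [466.4, 113.0, 66.2]
eef_rot: [-0.636, 1.566, -1.135]
contact_force: [-1.6, 0.7, 0.7]
opening: 39.1
```

```bash
python3 - <<'E'
from mv import *
s=log()
f=cams.grab_frame('wrist');save(f['color'],'w3.png')
E
```

```text
t 4.22 q [ 0.352  0.874  1.371 -0.776  1.753  0.92 ] p [466.4 113.   66.2] F [-1.6  0.7  0.7] M [ 0.36  0.04 -0.14] op 39.1
x [-0.307 -0.846 -0.436] y [ 0.151  0.409 -0.9  ] z [ 0.94  -0.342  0.002]
```

View pics/w3.png

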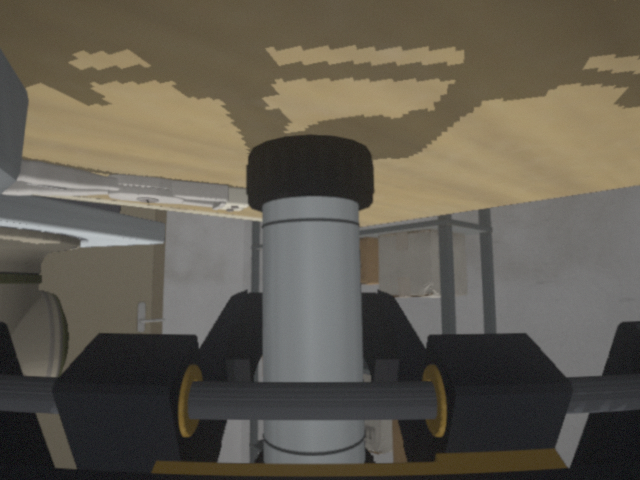

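Request:
step_arm([
  [1,[-0.11,-0.225,0],[0,0,0]],
  [1,[-0.22,-0.45,0],[0,0,0]],
  [1,[-0.22,-0.45,0],[0,0,0]],
  [1,[-0.22,-0.45,0],[0,0,0]],
  [1,[-0.22,-0.45,0],[0,0,0]],
  [1,[-0.11,-0.225,0],[0,0,0]],
  [1,[0,0,0],[0,0,0]],
], newtons=35)

```text
time: 4.85
eef_pos: [466.9, 113.6, 168.3]
eef_rot: [-0.632, 1.562, -1.134]
contact_force: [-0.2, -0.3, -2.4]
opening: 39.1
```

```bash
python3 - <<'E'
from mv import *
s=log()
f=cams.grab_frame('wrist');save(f['color'],'w4.png')
TM=np.array([-12,-.6,0])
for ph in(0,.2):
    side=np.cross(a,zz);dp=-np.cos(ph)*zz+np.sin(ph)*side
    Mp=frame(a,dp,D,-1);Pp=VM-Mp@TM+45*zz
    print(ph,Pp.round(1));plan(Pp,Mp)
E
```

```text
t 4.85 q [ 0.353  0.729  1.32  -0.81   1.888  0.779] p [466.9 113.6 168.3] F [-0.2 -0.3 -2.4] M [ 0.68 -0.16  0.05] op 39.1
x [-0.305 -0.846 -0.438] y [ 0.154  0.41  -0.899] z [ 0.94  -0.341  0.006]
0 [422.1 354.8 116.5]
rows 19 row [[-0.065, 0.371, -0.011], [-0.519, -0.178, 0.759]]
([469, 122, 155], [0.36, 0.72, 1.33, -0.76, 1.83, 0.74])
([474, 153, 123], [0.37, 0.69, 1.35, -0.61, 1.66, 0.61])
([474, 192, 100], [0.37, 0.65, 1.37, -0.44, 1.5, 0.45])
([469, 235, 87], [0.36, 0.62, 1.41, -0.25, 1.38, 0.26])
([458, 279, 86], [0.34, 0.58, 1.44, -0.03, 1.29, 0.03])
([442, 320, 96], [0.32, 0.55, 1.47, 0.21, 1.25, -0.22])
([422, 355, 117], [0.29, 0.53, 1.51, 0.45, 1.28, -0.48])
([422, 355, 117], [0.29, 0.53, 1.51, 0.45, 1.28, -0.48])
max speed [0.12 0.14 0.14 0.97 0.72 1.05] end [422.5 355.1 116.7]
0.2 [420.3 353.6 116.7]
rows 18 row [[-0.07, 0.385, -0.029], [-0.576, -0.079, 0.747]]
([469, 123, 154], [0.36, 0.72, 1.32, -0.76, 1.84, 0.74])
([472, 156, 121], [0.36, 0.7, 1.33, -0.59, 1.7, 0.59])
([469, 197, 99], [0.36, 0.68, 1.34, -0.41, 1.58, 0.42])
([461, 242, 87], [0.35, 0.65, 1.35, -0.21, 1.5, 0.23])
([449, 287, 88], [0.34, 0.63, 1.36, 0.01, 1.45, 0.02])
([433, 329, 101], [0.32, 0.61, 1.38, 0.23, 1.46, -0.2])
([420, 354, 116], [0.31, 0.6, 1.39, 0.38, 1.48, -0.34])
max speed [0.09 0.1  0.06 0.89 0.61 0.87] end [420.3 353.6 116.3]
```

View pics/w4.png

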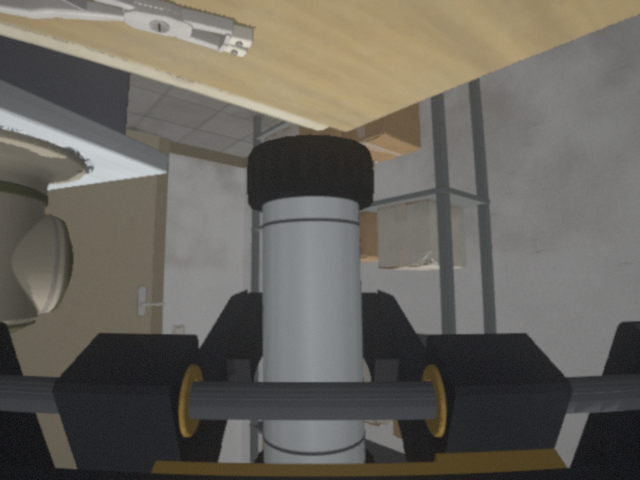

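```bash
python3 - <<'E'
from mv import *
from scipy.spatial.transform import Slerp
s=status.sense()
TM=np.array([-12,-.6,0]);ph=.1
side=np.cross(a,zz);dp=-np.cos(ph)*zz+np.sin(ph)*side
Mp=frame(a,dp,D,-1);Pp=VM-Mp@TM+70*zz
M0=R.from_rotvec(s['eef_rot']).as_matrix()
Mh=Slerp([0,1],R.from_matrix([M0,Mp]))([.5]).as_matrix()[0]
t0=s['eef_pos']+M0@TM; t1=VM+70*zz
tm=(t0+t1)/2; tm[2]=260
q=plan(tm-Mh@TM,Mh)
s['eef_pos']=tm-Mh@TM;s['eef_rot']=R.from_matrix(Mh).as_rotvec()
plan(t1-Mp@TM,Mp,s=s,q0=q)
E
```

```text
rows 10 row [[-0.343, 0.07, -0.14], [-0.506, -0.12, 0.697]]
([466, 128, 170], [0.37, 0.71, 1.31, -0.76, 1.87, 0.73])
([463, 156, 181], [0.39, 0.65, 1.29, -0.67, 1.83, 0.62])
([459, 182, 195], [0.4, 0.6, 1.26, -0.56, 1.81, 0.5])
([454, 205, 214], [0.4, 0.54, 1.24, -0.45, 1.8, 0.39])
([448, 225, 236], [0.39, 0.49, 1.21, -0.34, 1.8, 0.27])
([445, 233, 249], [0.38, 0.46, 1.2, -0.28, 1.8, 0.22])
max speed [0.18 0.34 0.14 0.72 0.25 0.69] end [445.1 232.9 248.7]
rows 10 row [[0.264, 0.31, 0.11], [-0.506, -0.12, 0.697]]
([445, 241, 234], [0.37, 0.46, 1.23, -0.21, 1.75, 0.17])
([444, 260, 207], [0.34, 0.46, 1.28, -0.08, 1.65, 0.07])
([440, 284, 183], [0.32, 0.48, 1.33, 0.05, 1.56, -0.04])
([434, 310, 163], [0.31, 0.49, 1.37, 0.19, 1.49, -0.17])
([426, 339, 147], [0.3, 0.52, 1.41, 0.33, 1.45, -0.31])
([421, 354, 142], [0.3, 0.53, 1.42, 0.4, 1.43, -0.38])
max speed [0.17 0.17 0.33 0.86 0.66 0.85] end [421.1 354.3 141.5]
```

Request:
step_arm([
  [1,[-0.343,0.07,-0.14],[-0.506,-0.12,0.697]],
  [1,[-0.343,0.07,-0.14],[-0.506,-0.12,0.697]],
  [1,[-0.343,0.07,-0.14],[-0.506,-0.12,0.697]],
  [1,[-0.343,0.07,-0.14],[-0.506,-0.12,0.697]],
  [1,[-0.343,0.07,-0.14],[-0.506,-0.12,0.697]],
  [1,[-0.343,0.07,-0.14],[-0.506,-0.12,0.697]],
  [1,[-0.343,0.07,-0.14],[-0.506,-0.12,0.697]],
  [1,[-0.343,0.07,-0.14],[-0.506,-0.12,0.697]],
  [1,[-0.343,0.07,-0.14],[-0.506,-0.12,0.697]],
  [1,[-0.343,0.07,-0.14],[-0.506,-0.12,0.697]],
  [1,[0.264,0.31,0.11],[-0.506,-0.12,0.697]],
  [1,[0.264,0.31,0.11],[-0.506,-0.12,0.697]],
  [1,[0.264,0.31,0.11],[-0.506,-0.12,0.697]],
  [1,[0.264,0.31,0.11],[-0.506,-0.12,0.697]],
  [1,[0.264,0.31,0.11],[-0.506,-0.12,0.697]],
  [1,[0.264,0.31,0.11],[-0.506,-0.12,0.697]],
  [1,[0.264,0.31,0.11],[-0.506,-0.12,0.697]],
  [1,[0.264,0.31,0.11],[-0.506,-0.12,0.697]],
  [1,[0.264,0.31,0.11],[-0.506,-0.12,0.697]],
  [1,[0.264,0.31,0.11],[-0.506,-0.12,0.697]],
])

```text
time: 6.57
eef_pos: [420.2, 354.4, 139.0]
eef_rot: [-0.124, 1.733, 0.785]
contact_force: [-1.0, -0.3, -2.1]
opening: 39.2
```

Request:
step_arm([
  [1,[0,0,0],[0,0,0]],
  [1,[0,0,0],[0,0,0]],
])

```text
time: 6.73
eef_pos: [420.5, 353.5, 139.5]
eef_rot: [-0.127, 1.735, 0.779]
contact_force: [0.5, -0.9, -1.5]
opening: 39.1
```

```bash
python3 - <<'E'
from mv import *
s=log()
import pickle
d={}
for n in['wrist','side','top']:
    d[n]=cams.grab_frame(n);save(d[n]['color'],n[0]+'5.png')
pickle.dump((s,d),open('f5.pkl','wb'))
m=R.from_rotvec(s['eef_rot']).as_matrix()
TM=np.array([-12,-.6,0]);print('tm',(s['eef_pos']+m@TM).round(1),'axis',(m@np.array([-.436,-.9,.002])).round(3),'a',a.round(3))
E
```

```text
t 6.73 q [ 0.299  0.537  1.422  0.401  1.434 -0.378] p [420.5 353.5 139.5] F [ 0.5 -0.9 -1.5] M [-0.3  -0.23 -0.03] op 39.1
x [-0.323  0.305 -0.896] y [-0.467  0.772  0.431] z [ 0.823  0.557 -0.107]
tm [424.6 349.4 150. ] axis [ 0.562 -0.827  0.003] a [ 0.562 -0.827  0.   ]
```

View pics/w5.png

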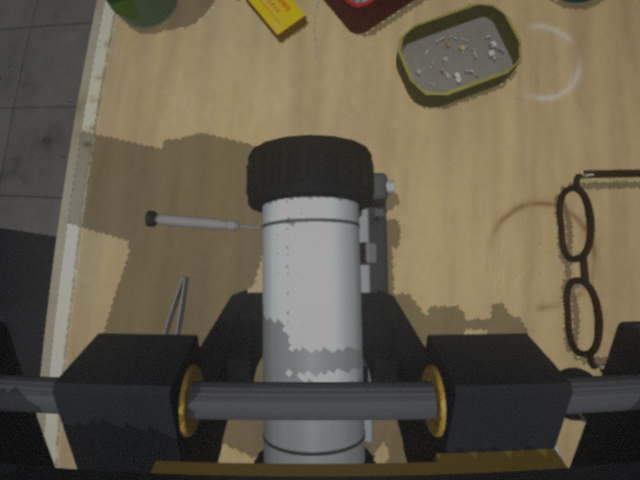

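View pics/s5.png

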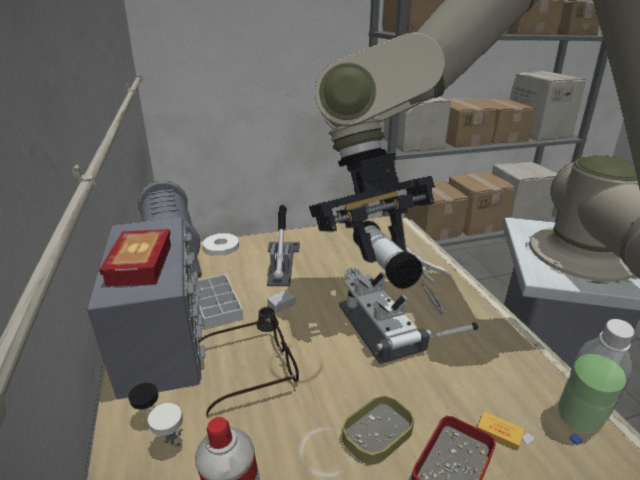

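View pics/t5.png

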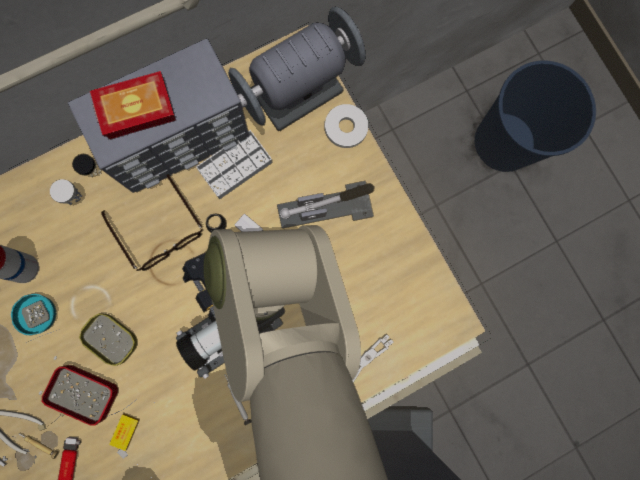

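```bash
python3 - <<'E'
from mv import *
import pickle
s,d=pickle.load(open('f5.pkl','rb'))
m=R.from_rotvec(s['eef_rot']).as_matrix();tm=s['eef_pos']+m@np.array([-12,-.6,0]);b=m@np.array([-.436,-.9,.002])
up=np.cross(b,np.cross(zz,b));si=np.cross(zz,b)
for n in['side','top']:
    f=d[n];im=f['color'].copy()
    for z,r in((0,26),(22,26),(22,20)):
        c=[tm+(z-72)*b+r*(np.cos(t)*up+np.sin(t)*si) for t in np.linspace(0,6.28,40)]
        cv2.polylines(im,[np.round(proj(f,c)).astype(int).reshape(-1,1,2)],True,(0,0,255),1)
    p=proj(f,[tm-72*b])[0].astype(int);print(p)
    x,y=p-[30,30];x=max(x,0);save(cv2.resize(im[y:y+80,x:x+110],None,fx=7,fy=7,interpolation=cv2.INTER_NEAREST),n+'5c.png')
E
```

```text
[406 274]
[185 356]
```

View pics/side5c.png

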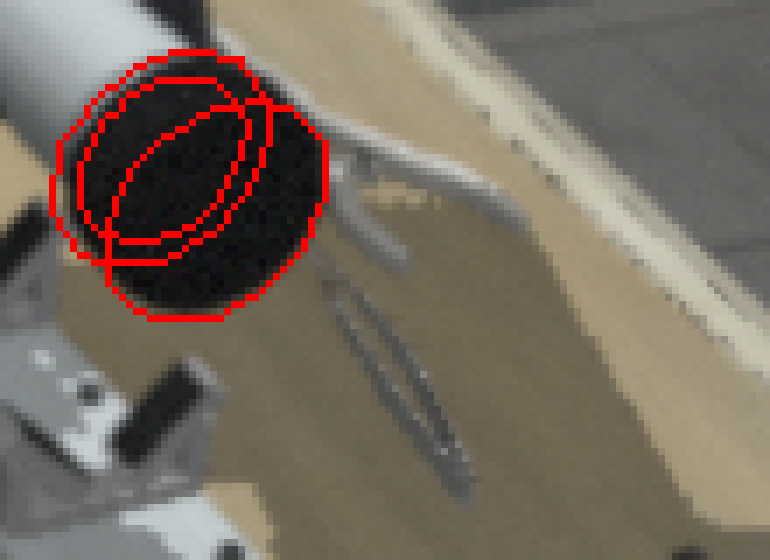

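View pics/top5c.png

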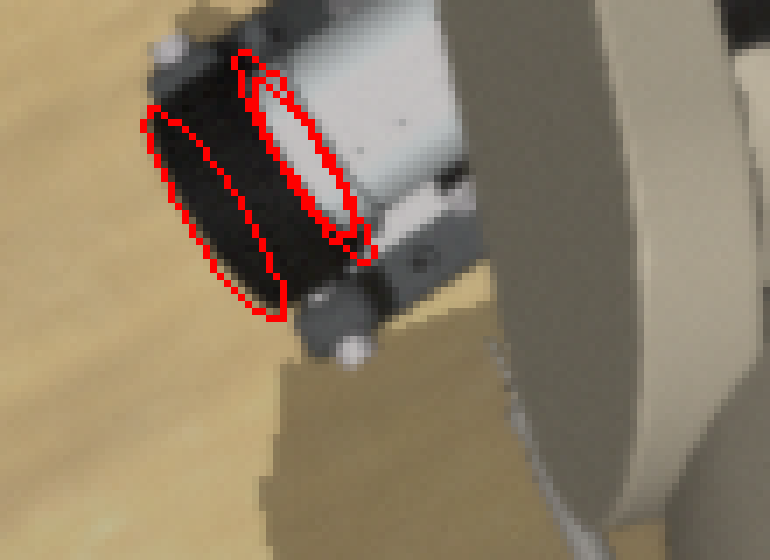

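Request:
step_arm([
  [1,[0.278,-0.134,0.033],[0,0,0]],
  [1,[0.278,-0.134,0.033],[0,0,0]],
  [1,[0.278,-0.134,0.033],[0,0,0]],
  [1,[0.278,-0.134,0.033],[0,0,0]],
  [1,[0.278,-0.134,0.033],[0,0,0]],
  [1,[0,0,0],[0,0,0]],
  [1,[0,0,0],[0,0,0]],
])

```text
time: 7.47
eef_pos: [421.1, 354.3, 79.0]
eef_rot: [-0.127, 1.731, 0.782]
contact_force: [0.1, -0.4, -2.8]
opening: 39.2
```

```bash
python3 - <<'E'
from mv import *
s=log()
import pickle
d={}
for n in['wrist','side']:
    d[n]=cams.grab_frame(n)
save(cv2.resize(d['side']['color'][200:370,300:480],None,fx=4,fy=3.5,interpolation=cv2.INTER_CUBIC),'s6.png')
save(d['wrist']['color'],'w6.png')
m=R.from_rotvec(s['eef_rot']).as_matrix()
TM=np.array([-12,-.6,0]);print('tm',(s['eef_pos']+m@TM).round(1),'axis',(m@np.array([-.436,-.9,.002])).round(3),'a',a.round(3))
E
```

```text
t 7.47 q [ 0.299  0.615  1.485  0.414  1.302 -0.438] p [421.1 354.3  79. ] F [ 0.1 -0.4 -2.8] M [-0.29 -0.25 -0.03] op 39.2
x [-0.321  0.307 -0.896] y [-0.469  0.77   0.432] z [ 0.823  0.558 -0.103]
tm [425.2 350.1  89.5] axis [ 0.563 -0.826  0.002] a [ 0.562 -0.827  0.   ]
```

View pics/s6.png

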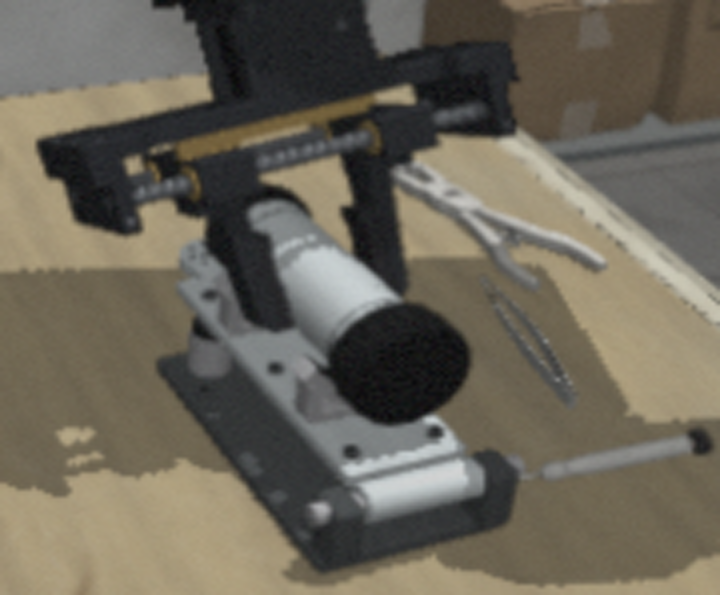

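View pics/w6.png

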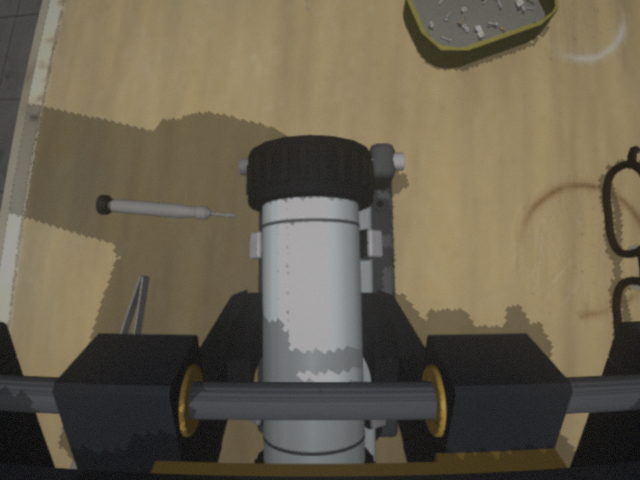

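Request:
step_arm([
  [1,[0.056,-0.027,0.045],[0,0,0]],
  [1,[0.056,-0.027,0.006],[0,0,0]],
  [1,[0,0,0],[0,0,0]],
])

```text
time: 7.82
eef_pos: [422.7, 355.5, 75.3]
eef_rot: [-0.127, 1.728, 0.784]
contact_force: [-1.9, -3.0, 11.3]
opening: 38.8
```

```bash
python3 -c "
from mv import *
log()"
```

```text
t 7.82 q [ 0.299  0.622  1.484  0.417  1.295 -0.442] p [422.7 355.5  75.3] F [-1.9 -3.  11.3] M [-0.01  0.46  0.19] op 38.8
x [-0.319  0.309 -0.896] y [-0.47   0.769  0.433] z [ 0.823  0.559 -0.1  ]
```

Request:
step_arm([
  [1,[0.028,-0.014,0.003],[0,0,0]],
  [1,[0.028,-0.014,0.003],[0,0,0]],
  [1,[0,0,0],[0,0,0]],
])

```text
time: 8.07
eef_pos: [422.4, 355.4, 74.5]
eef_rot: [-0.127, 1.728, 0.785]
contact_force: [-5.7, -8.3, 25.9]
opening: 39.1
```

```bash
python3 -c "
from mv import *
log()"
```

```text
t 8.07 q [ 0.299  0.623  1.485  0.418  1.293 -0.445] p [422.4 355.4  74.5] F [-5.7 -8.3 25.9] M [0.05 1.75 0.74] op 39.1
x [-0.319  0.31  -0.895] y [-0.47   0.768  0.434] z [ 0.823  0.56  -0.1  ]
```

Request:
step_arm([
  [1,[-0.03,0.015,-0.045],[0,0,0]],
  [1,[0,0,0],[0,0,0]],
])

```text
time: 8.23
eef_pos: [421.1, 354.3, 73.4]
eef_rot: [-0.127, 1.729, 0.782]
contact_force: [0.4, -1.1, -2.7]
opening: 39.3
```

```bash
python3 - <<'E'
from mv import *
s=log()
d={}
for n in['wrist','side']:
    d[n]=cams.grab_frame(n)
save(cv2.resize(d['side']['color'][230:350,320:450],None,fx=6,fy=5,interpolation=cv2.INTER_CUBIC),'s7.png')
save(cv2.resize(d['wrist']['color'][110:400,180:450],None,fx=2.5,fy=2,interpolation=cv2.INTER_CUBIC),'w7.png')
E
```

```text
t 8.23 q [ 0.299  0.622  1.491  0.417  1.288 -0.445] p [421.1 354.3  73.4] F [ 0.4 -1.1 -2.7] M [-0.27 -0.22  0.02] op 39.3
x [-0.319  0.308 -0.896] y [-0.47   0.77   0.432] z [ 0.823  0.559 -0.101]
```

View pics/s7.png

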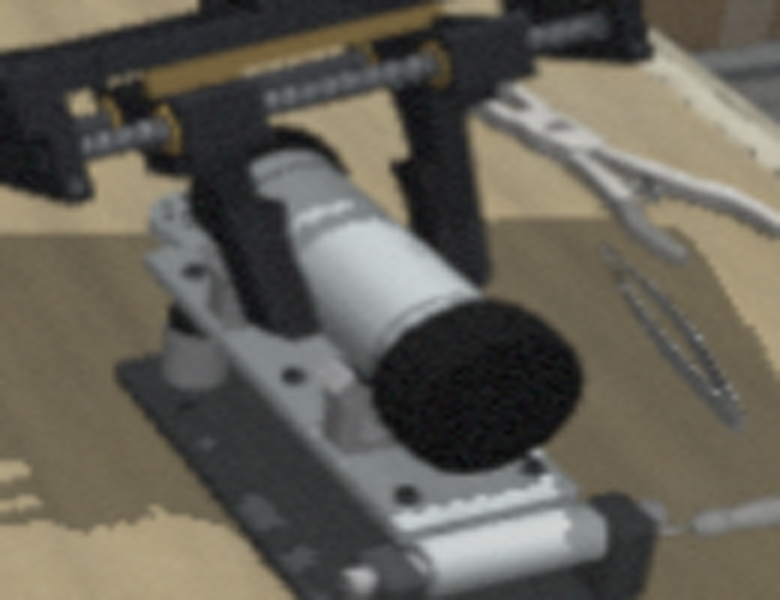

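View pics/w7.png

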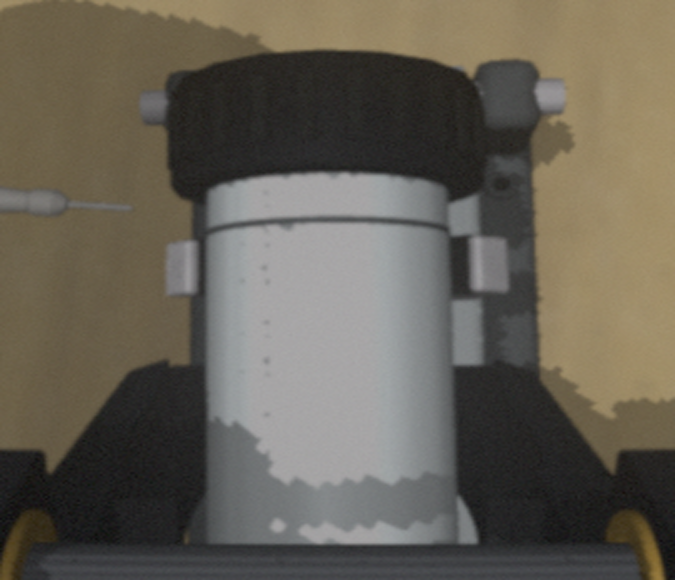

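Request:
step_arm([
  [1,[0.022,-0.011,0.002],[0,0,0]],
  [1,[0,0,0],[0,0,0]],
])

```text
time: 8.5
eef_pos: [421.1, 354.3, 73.0]
eef_rot: [-0.126, 1.73, 0.783]
contact_force: [-2.5, -4.5, 14.0]
opening: 39.8
```

```bash
python3 -c "
from mv import *
log()"
```

```text
t 8.5 q [ 0.298  0.623  1.491  0.418  1.289 -0.446] p [421.1 354.3  73. ] F [-2.5 -4.5 14. ] M [-0.2   0.87  0.26] op 39.8
x [-0.32   0.309 -0.896] y [-0.469  0.769  0.433] z [ 0.823  0.559 -0.101]
```

Request:
step_arm([
  [1,[0.022,-0.011,0.002],[0,0,0]],
  [1,[0,0,0],[0,0,0]],
])

```text
time: 8.67
eef_pos: [421.1, 354.4, 72.9]
eef_rot: [-0.126, 1.729, 0.784]
contact_force: [-3.9, -6.1, 23.0]
opening: 39.5
```

```bash
python3 -c "
from mv import *
log()"
```

```text
t 8.67 q [ 0.298  0.623  1.491  0.418  1.288 -0.447] p [421.1 354.4  72.9] F [-3.9 -6.1 23. ] M [-0.05  1.39  0.41] op 39.5
x [-0.32   0.31  -0.895] y [-0.47   0.769  0.434] z [ 0.823  0.559 -0.101]
```

Request:
step_arm([
  [1,[-0.035,0.018,-0.04],[0,0,0]],
  [1,[0,0,0],[0,0,0]],
  [1,[0.022,-0.011,0.002],[0,0,0]],
  [1,[0,0,0],[0,0,0]],
])

```text
time: 9.0
eef_pos: [420.8, 354.1, 72.8]
eef_rot: [-0.125, 1.727, 0.783]
contact_force: [1.8, -1.4, 15.3]
opening: 39.2
```

```bash
python3 -c "
from mv import *
log()"
```

```text
t 9.0 q [ 0.298  0.622  1.494  0.419  1.285 -0.448] p [420.8 354.1  72.8] F [ 1.8 -1.4 15.3] M [ 0.37  0.42 -0.22] op 39.2
x [-0.318  0.311 -0.896] y [-0.469  0.769  0.433] z [ 0.824  0.558 -0.099]
```

Request:
step_arm([
  [1,[0.022,-0.011,0.002],[0,0,0]],
  [1,[0,0,0],[0,0,0]],
])

```text
time: 9.17
eef_pos: [420.8, 354.2, 72.6]
eef_rot: [-0.125, 1.726, 0.784]
contact_force: [1.7, -2.1, 22.3]
opening: 39.4
```

```bash
python3 -c "
from mv import *
log()"
```

```text
t 9.17 q [ 0.298  0.622  1.494  0.42   1.284 -0.449] p [420.8 354.2  72.6] F [ 1.7 -2.1 22.3] M [ 0.49  1.01 -0.19] op 39.4
x [-0.318  0.311 -0.896] y [-0.469  0.769  0.434] z [ 0.824  0.558 -0.098]
```

Request:
step_arm([
  [1,[-0.03,0.015,-0.003],[0,0,0]],
  [1,[0,0,0],[0,0,0]],
  [0.5,[0,0,0],[0,0,0]],
  [0.4,[0,0,0],[0,0,0]],
  [0.2,[0,0,0],[0,0,0]],
  [0,[0,0,0],[0,0,0]],
  [0,[0,0,0],[0,0,0]],
  [0,[0,0,0],[0,0,0]],
])

```text
time: 9.83
eef_pos: [419.5, 353.4, 71.5]
eef_rot: [-0.127, 1.731, 0.782]
contact_force: [1.1, -0.3, -0.2]
opening: 75.4
```

```bash
python3 - <<'E'
from mv import *
s=log()
d={}
for n in['wrist','side']:
    d[n]=cams.grab_frame(n)
save(cv2.resize(d['side']['color'][230:350,320:450],None,fx=6,fy=5,interpolation=cv2.INTER_CUBIC),'s8.png')
save(cv2.resize(d['wrist']['color'][110:400,180:450],None,fx=2.5,fy=2,interpolation=cv2.INTER_CUBIC),'w8.png')
E
```

```text
t 9.83 q [ 0.298  0.623  1.497  0.417  1.284 -0.448] p [419.5 353.4  71.5] F [ 1.1 -0.3 -0.2] M [-0.17 -0.14 -0.02] op 75.4
x [-0.321  0.308 -0.896] y [-0.469  0.77   0.433] z [ 0.823  0.559 -0.103]
```

View pics/s8.png

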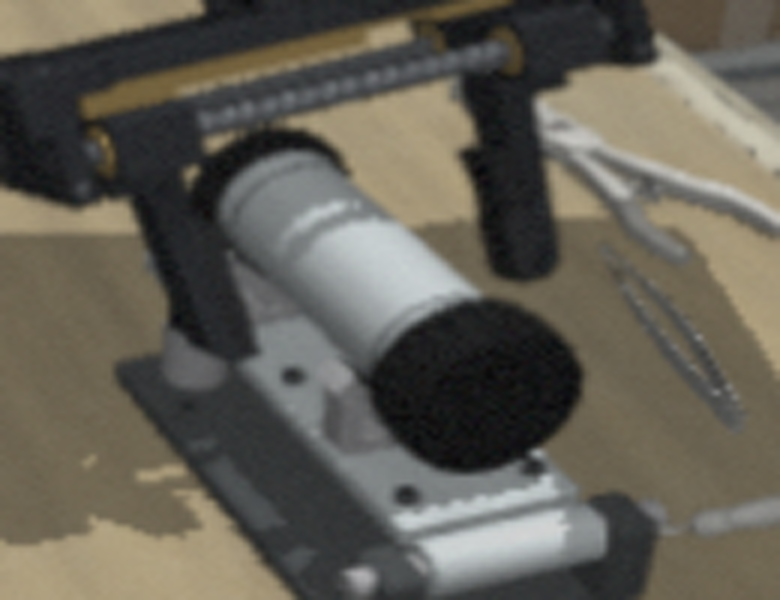

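View pics/w8.png

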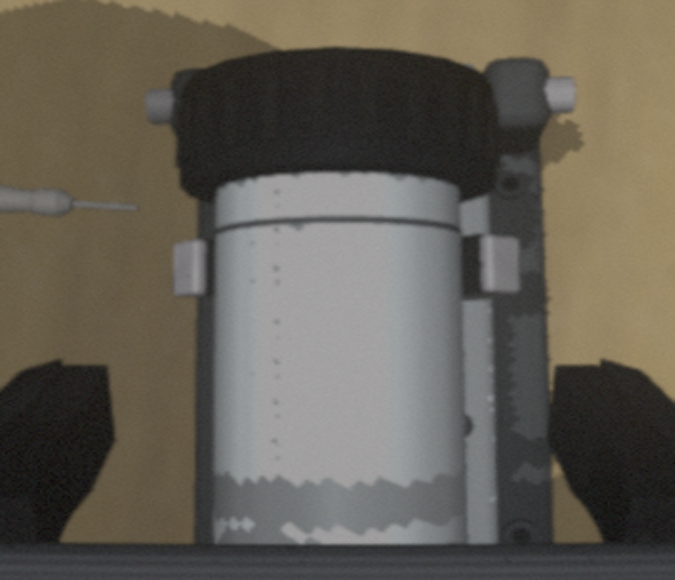

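Request:
step_arm([
  [0,[-0.2,0,0],[0,0,0]],
  [0,[-0.5,0,0],[0,0,0]],
  [0,[-0.8,0,0],[0,0,0]],
  [0,[-0.8,0,0],[0,0,0]],
  [0,[-0.8,0,0],[0,0,0]],
  [0,[-0.3,0,0],[0,0,0]],
])

```text
time: 10.43
eef_pos: [465.4, 310.5, 197.8]
eef_rot: [-0.127, 1.724, 0.781]
contact_force: [0.5, -0.2, 0.4]
opening: 88.3
```

```bash
python3 - <<'E'
from mv import *
s=log()
import pickle
d={}
for n in['side','top','wrist']:
    d[n]=cams.grab_frame(n)
pickle.dump((s,d),open('f9.pkl','wb'))
save(cv2.resize(d['side']['color'][230:350,320:450],None,fx=6,fy=5,interpolation=cv2.INTER_CUBIC),'s9.png')
save(d['wrist']['color'],'w9.png');save(d['top']['color'],'t9.png')
# jack grasp plan
jd=np.array([np.cos(np.radians(103.3)),np.sin(np.radians(103.3)),0]);JO=np.array([639,225.5,0])
gp=JO-4*jd; P=np.array([gp[0],gp[1],22])
for sg in(1,-1):
    y=sg*jd;M=np.c_[-zz,y,np.cross(-zz,y)]
    q=ik(P+100*zz,M,[s['qpos']]+SE[:3]);print(sg,P,None if q is None else q.round(2))
E
```

```text
t 10.43 q [ 0.205  0.506  1.286  0.376  1.612 -0.402] p [465.4 310.5 197.8] F [ 0.5 -0.2  0.4] M [-0.19 -0.07 -0.01] op 88.3
x [-0.314  0.309 -0.897] y [-0.471  0.77   0.431] z [ 0.824  0.558 -0.096]
1 [639.92019895 221.60728451  22.        ] [ 0.16  0.69  1.08  0.    1.37 -0.07]
-1 [639.92019895 221.60728451  22.        ] None
```

View pics/s9.png

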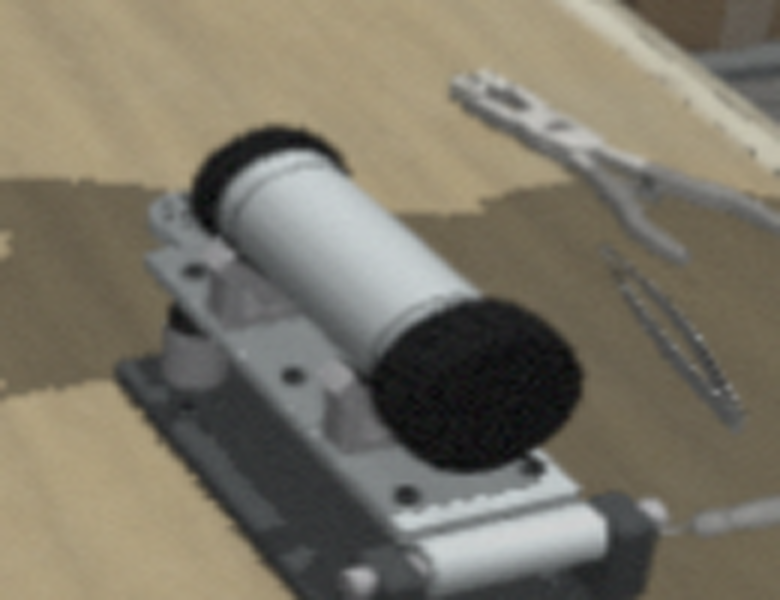

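View pics/w9.png

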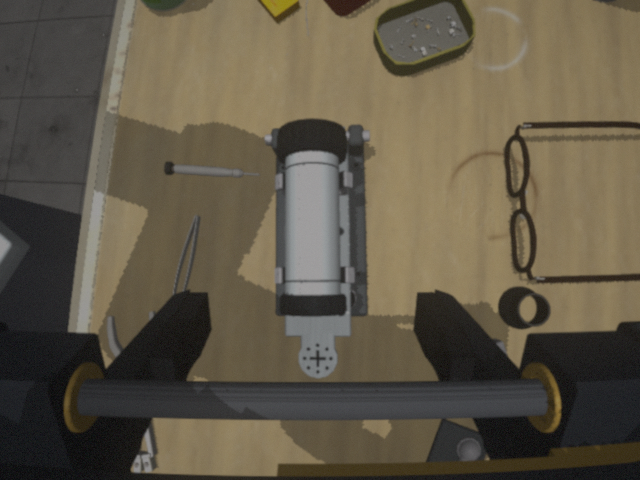

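View pics/t9.png

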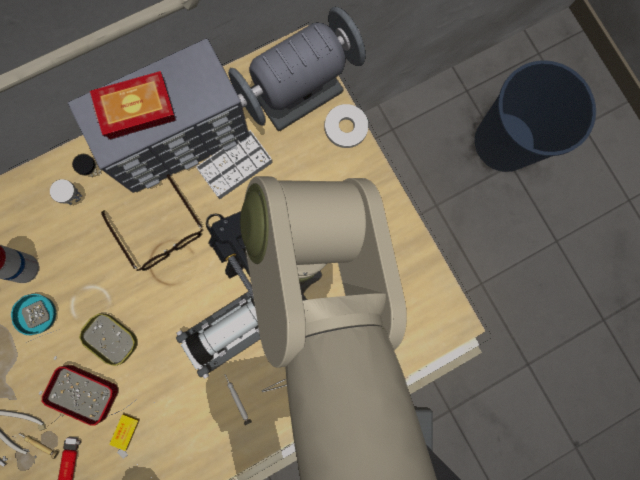

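```bash
python3 - <<'E'
from mv import *
import pickle
s,d=pickle.load(open('f9.pkl','rb'));f=d['wrist']
print('lug',onplane(f,[(318,358)],46,s),'saddle',onplane(f,[(468,450)],30,s))
print('V',onplane(f,[(279,180),(347,180),(279,275),(348,275)],77,s).round(1))
print('barrel ends',onplane(f,[(317,137.5),(314,305)],100,s).round(1))
jd=np.array([np.cos(np.radians(103.3)),np.sin(np.radians(103.3)),0]);JO=np.array([639,225.5,0])
M=np.c_[-zz,jd,np.cross(-zz,jd)];gp=JO-4*jd
q=plan(np.array([gp[0],gp[1],150]),M)
E
```

```text
lug [[482.68391123 264.96744244  46.        ]] saddle [[626.05176999 269.708469    30.        ]]
V [[382.1 364.7  77. ]
 [426.1 392.9  77. ]
 [423.5 304.9  77. ]
 [466.1 333.6  77. ]]
barrel ends [[394.5 402.4 100. ]
 [458.6 303.7 100. ]]
rows 7 row [[-0.019, -0.577, 0.452], [0.478, -0.257, -0.608]]
([489, 303, 183], [0.2, 0.53, 1.26, 0.33, 1.57, -0.36])
([515, 294, 173], [0.2, 0.56, 1.23, 0.28, 1.54, -0.31])
([541, 282, 165], [0.19, 0.58, 1.19, 0.23, 1.51, -0.26])
([567, 269, 159], [0.19, 0.61, 1.16, 0.17, 1.48, -0.21])
([592, 255, 154], [0.18, 0.63, 1.12, 0.12, 1.46, -0.17])
([616, 239, 151], [0.17, 0.65, 1.08, 0.06, 1.44, -0.12])
([640, 222, 150], [0.16, 0.67, 1.04, -0.0, 1.43, -0.07])
([640, 222, 150], [0.16, 0.67, 1.04, -0.0, 1.43, -0.07])
max speed [0.11 0.3  0.48 0.71 0.46 0.57] end [639.9 221.5 150.1]
```

Request:
step_arm([
  [0,[-0.019,-0.577,0.452],[0.478,-0.257,-0.608]],
  [0,[-0.019,-0.577,0.452],[0.478,-0.257,-0.608]],
  [0,[-0.019,-0.577,0.452],[0.478,-0.257,-0.608]],
  [0,[-0.019,-0.577,0.452],[0.478,-0.257,-0.608]],
  [0,[-0.019,-0.577,0.452],[0.478,-0.257,-0.608]],
  [0,[-0.019,-0.577,0.452],[0.478,-0.257,-0.608]],
  [0,[-0.019,-0.577,0.452],[0.478,-0.257,-0.608]],
  [0,[0,0,0],[0,0,0]],
  [0,[0,0,0],[0,0,0]],
])

```text
time: 11.33
eef_pos: [638.8, 222.2, 147.4]
eef_rot: [-0.183, 1.568, 0.184]
contact_force: [-0.3, -0.1, 0.2]
opening: 88.3
```

```bash
python3 - <<'E'
from mv import *
s=log()
import pickle
f=cams.grab_frame('wrist');save(f['color'],'w10.png')
pickle.dump((s,f),open('f10.pkl','wb'))
E
```

```text
t 11.33 q [ 1.600e-01  6.730e-01  1.042e+00  1.000e-03  1.431e+00 -7.400e-02] p [638.8 222.2 147.4] F [-0.3 -0.1  0.2] M [-0.03  0.05  0.04] op 88.3
x [-0.005  0.    -1.   ] y [-0.231  0.973  0.001] z [ 0.973  0.231 -0.005]
```

View pics/w10.png

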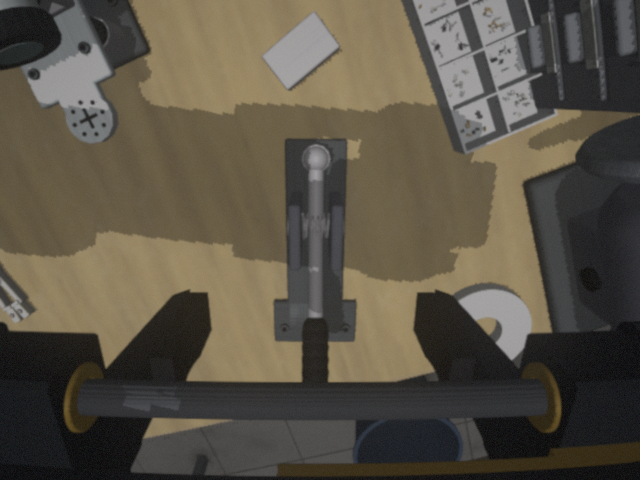

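```bash
python3 - <<'E'
from mv import *
import pickle
s,f=pickle.load(open('f10.pkl','rb'))
m=R.from_rotvec(s['eef_rot']).as_matrix()
for nm,p,z in[('toeL',(286,139.5),6),('toeR',(347,139.5),6),('footL',(275,341),6),('footR',(355,341),6),('ck',(294.5,207),52),('ck',(338,207),52),('sad',(316,158),28),('cross',(91,119),46)]:
    P=onplane(f,[p],z,s)[0];print(nm,P.round(1),(m.T@(P-s['eef_pos'])).round(1))
E
```

```text
toeL [604.2 275.9   6. ] [141.6  60.1 -20.5]
toeR [647.1 286.2   6. ] [141.4  60.1  23.6]
footL [630.6 107.4   6. ] [ 141.5 -110.   -33.8]
footR [698.  123.6   6. ] [ 141.1 -109.8   35.5]
ck [620.7 240.4  52. ] [ 95.5  21.8 -12.9]
ck [647.8 246.8  52. ] [95.4 21.8 14.9]
sad [627.7 270.8  28. ] [119.5  49.7   1. ]
cross [483.3 265.2  46. ] [ 102.2   77.7 -140.8]
```

Request:
step_arm([
  [0,[0.5,0,0.028],[0,0,0]],
  [0,[0.7,0,0],[0,0,0]],
  [0,[0.7,0,0],[0,0,0]],
  [0,[0.7,0,0],[0,0,0]],
  [0,[0.4,0,0],[0,0,0]],
  [0.3,[0.08,0,0],[0,0,0]],
  [0.6,[0,0,0],[0,0,0]],
  [1,[0,0,0],[0,0,0]],
  [1,[0,0,0],[0,0,0]],
  [1,[0,0,0],[0,0,0]],
  [1,[0,0,0],[0,0,0]],
  [1,[0,0,0],[0,0,0]],
  [1,[0,0,0],[0,0,0]],
  [1,[0,0,0],[0,0,0]],
  [1,[0,0,0],[0,0,0]],
], newtons=45)

```text
time: 12.63
eef_pos: [640.6, 222.2, 26.5]
eef_rot: [-0.183, 1.564, 0.183]
contact_force: [-1.0, 0.2, 2.5]
opening: 35.9
```

```bash
python3 - <<'E'
from mv import *
s=log()
f=cams.grab_frame('wrist');save(f['color'],'w11.png')
f=cams.grab_frame('side');save(f['color'],'s11.png')
E
```

```text
t 12.63 q [ 0.16   0.795  1.169  0.     1.179 -0.073] p [640.6 222.2  26.5] F [-1.   0.2  2.5] M [-0.09  0.15 -0.09] op 35.9
x [-0.001 -0.    -1.   ] y [-0.23   0.973  0.   ] z [ 0.973  0.23  -0.001]
```

View pics/w11.png

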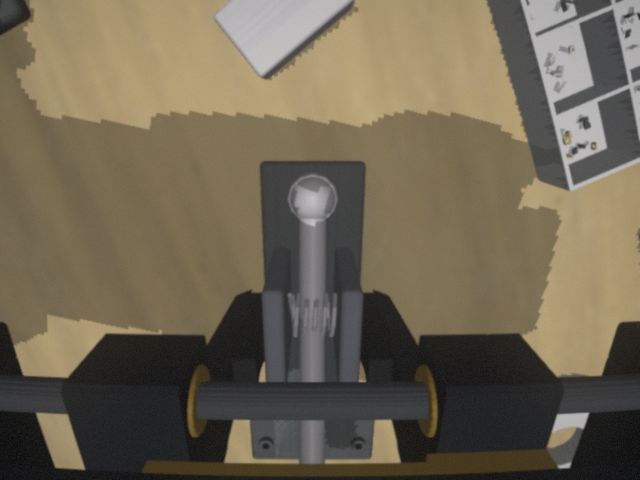

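View pics/s11.png

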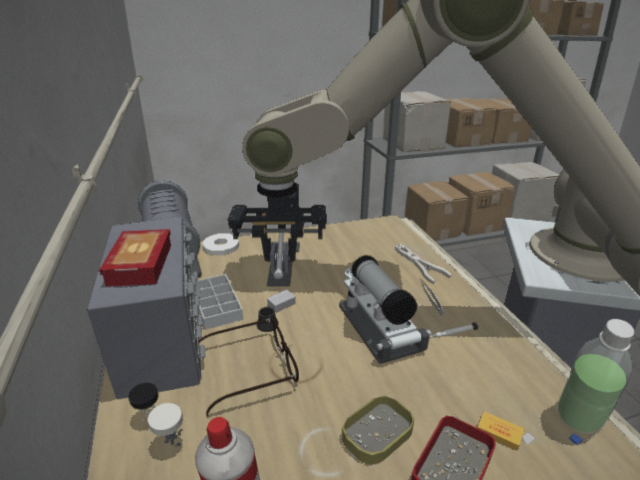

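```bash
python3 - <<'E'
from mv import *
s=status.sense();f=cams.grab_frame('wrist')
m=R.from_rotvec(s['eef_rot']).as_matrix()
for nm,p,z in[('toeL',(260.5,162),6),('toeR',(365.5,162),6),('sad',(313,198),28)]:
    P=onplane(f,[p],z,s)[0];print(nm,(m.T@(P-s['eef_pos'])).round(1))
LUG=np.array([482.7,265.2,0]);sy=49
y=-a;M=np.c_[-zz,y,np.cross(-zz,y)]
s2=dict(s);s2['eef_pos']=s['eef_pos']+25*zz
P=LUG+(sy+50)*a;P[2]=s2['eef_pos'][2];print(P)
q=plan(P,M,s=s2)
E
```

```text
toeL [ 20.5  61.3 -23.7]
toeR [20.4 61.3 21.1]
sad [-1.5 50.8 -1.4]
[538.34431599 183.31770583  51.45227776]
rows 4 row [[0.0, 0.004, -0.687], [-0.911, -0.003, -0.001]]
([614, 216, 51], [0.16, 0.73, 1.24, -0.0, 1.18, -0.17])
([588, 207, 52], [0.15, 0.69, 1.33, -0.0, 1.13, -0.27])
([562, 196, 52], [0.14, 0.65, 1.42, -0.0, 1.08, -0.37])
([538, 183, 52], [0.12, 0.61, 1.5, -0.0, 1.03, -0.48])
([538, 183, 52], [0.12, 0.61, 1.5, -0.0, 1.03, -0.48])
max speed [0.21 0.84 1.07 0.   0.6  1.3 ] end [538.3 183.3  51.5]
```

Request:
step_arm([
  [1,[-0.2,0,0],[0,0,0]],
  [1,[-0.4,0,0],[0,0,0]],
  [1,[0,0,-0.344],[-0.456,0,0]],
  [1,[0,0,-0.344],[-0.456,0,0]],
  [1,[0,0,-0.344],[-0.456,0,0]],
  [1,[0,0,-0.344],[-0.456,0,0]],
  [1,[0,0,-0.344],[-0.456,0,0]],
  [1,[0,0,-0.344],[-0.456,0,0]],
  [1,[0,0,-0.344],[-0.456,0,0]],
  [1,[0,0,-0.344],[-0.456,0,0]],
  [1,[0,0,0],[0,0,0]],
], newtons=55)

```text
time: 13.7
eef_pos: [536.5, 179.5, 49.5]
eef_rot: [-0.469, 1.526, 0.47]
contact_force: [0.2, -0.0, -7.9]
opening: 35.3
```

```bash
python3 - <<'E'
from mv import *
s=log()
f=cams.grab_frame('wrist');save(f['color'],'w12.png')
f2=cams.grab_frame('side');save(cv2.resize(f2['color'][150:400,200:480],None,fx=2.8,fy=2.4),'s12.png')
E
```

```text
t 13.7 q [ 0.114  0.612  1.504 -0.     1.032 -0.485] p [536.5 179.5  49.5] F [ 0.2 -0.  -7.9] M [ 0.1   0.14 -0.07] op 35.3
x [-0.007 -0.001 -1.   ] y [-0.564  0.826  0.003] z [ 0.826  0.564 -0.006]
```

View pics/w12.png

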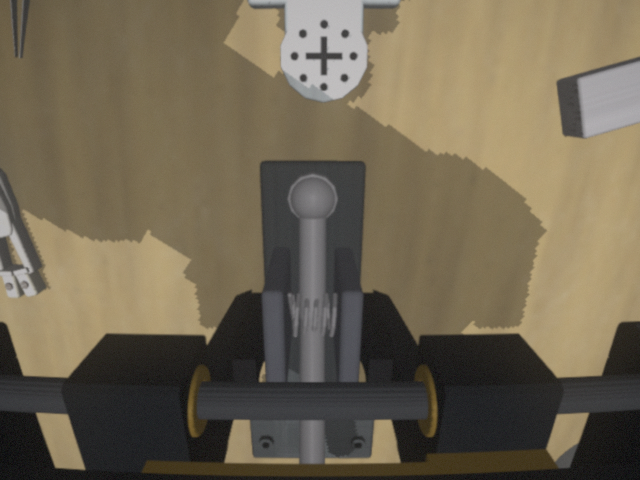

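View pics/s12.png

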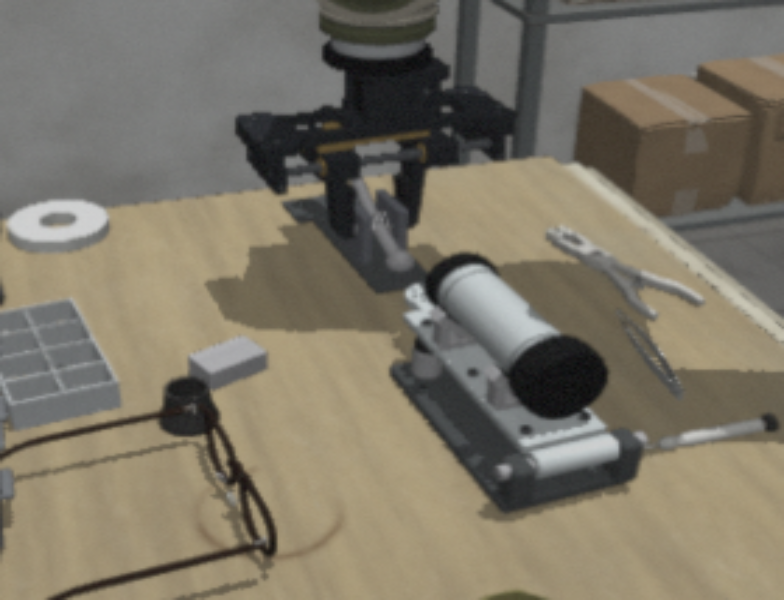

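Request:
step_arm([
  [1,[0.27,0,0],[0,0,0]],
  [1,[0.25,0,0],[0,0,0]],
  [1,[0,0,0],[0,0,0]],
  [1,[0,0,0],[0,0,0]],
])

```text
time: 14.13
eef_pos: [539.2, 180.4, 28.4]
eef_rot: [-0.468, 1.523, 0.468]
contact_force: [-1.0, 0.8, -7.7]
opening: 35.4
```

```bash
python3 - <<'E'
from mv import *
s=log()
f=cams.grab_frame('wrist');save(f['color'],'w13.png');c=f['color']
save(cv2.resize(c[0:250,180:440],None,fx=3,fy=2.4,interpolation=cv2.INTER_CUBIC),'w13c.png')
import pickle;pickle.dump((s,f),open('f13.pkl','wb'))
E
```

```text
t 14.13 q [ 0.115  0.645  1.516 -0.     0.984 -0.482] p [539.2 180.4  28.4] F [-1.   0.8 -7.7] M [0.1  0.14 0.04] op 35.4
x [-0.003 -0.    -1.   ] y [-0.562  0.827  0.002] z [ 0.827  0.562 -0.003]
```

View pics/w13c.png

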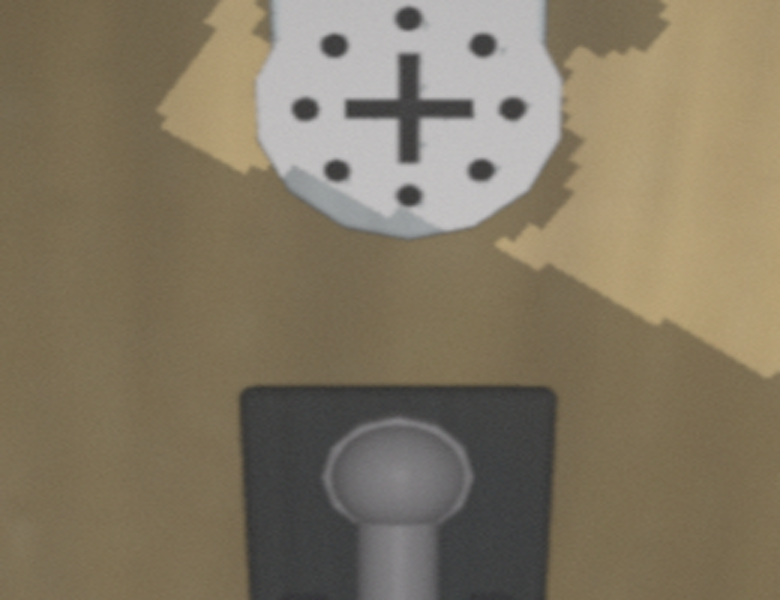

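```bash
python3 - <<'E'
from mv import *
import pickle
s,f=pickle.load(open('f13.pkl','rb'))
m=R.from_rotvec(s['eef_rot']).as_matrix()
for nm,p,z in[('cross',(316.3,45),46),('sad',(312.7,197.5),24),('sad',(312.7,197.5),28),('toe',(180+398/3,387/2.4),8)]:
    P=onplane(f,[p],z,s)[0];print(nm,P.round(1),(m.T@(P-s['eef_pos'])).round(1))
E
```

```text
cross [481.3 265.4  46. ] [-1.750e+01  1.028e+02 -1.000e-01]
sad [510.  221.2  24. ] [ 4.4 50.1 -1.1]
sad [509.5 222.   28. ] [ 0.4 51.1 -1.1]
toe [503.2 231.2   8. ] [20.5 62.1 -1.1]
```

Request:
step_arm([
  [1,[0,0.2,0.035],[0,0,0]],
  [1,[0,0.3,0],[0,0,0]],
  [1,[0,0.3,0],[0,0,0]],
  [1,[0,0.3,0],[0,0,0]],
  [1,[0,0.21,0],[0,0,0]],
  [1,[0,0,0],[0,0,0]],
  [1,[0,0,0],[0,0,0]],
])

```text
time: 14.77
eef_pos: [510.7, 225.0, 29.7]
eef_rot: [-0.469, 1.521, 0.469]
contact_force: [0.2, -0.3, -6.8]
opening: 35.6
```

```bash
python3 - <<'E'
from mv import *
s=log()
f=cams.grab_frame('wrist');c=f['color']
save(cv2.resize(c[0:300,180:440],None,fx=3,fy=2,interpolation=cv2.INTER_CUBIC),'w14c.png')
f2=cams.grab_frame('side');save(cv2.resize(f2['color'][170:370,250:480],None,fx=3.4,fy=3),'s14.png')
import pickle;pickle.dump((s,f,f2),open('f14.pkl','wb'))
m=R.from_rotvec(s['eef_rot']).as_matrix();print('saddle world',(s['eef_pos']+m@np.array([4,50.1,-1.1])).round(1))
E
```

```text
t 14.77 q [ 0.203  0.63   1.547 -0.     0.966 -0.396] p [510.7 225.   29.7] F [ 0.2 -0.3 -6.8] M [ 0.08  0.12 -0.01] op 35.6
x [-0.001 -0.    -1.   ] y [-0.564  0.826  0.   ] z [ 0.826  0.564 -0.001]
saddle world [481.6 265.8  25.7]
```

View pics/w14c.png

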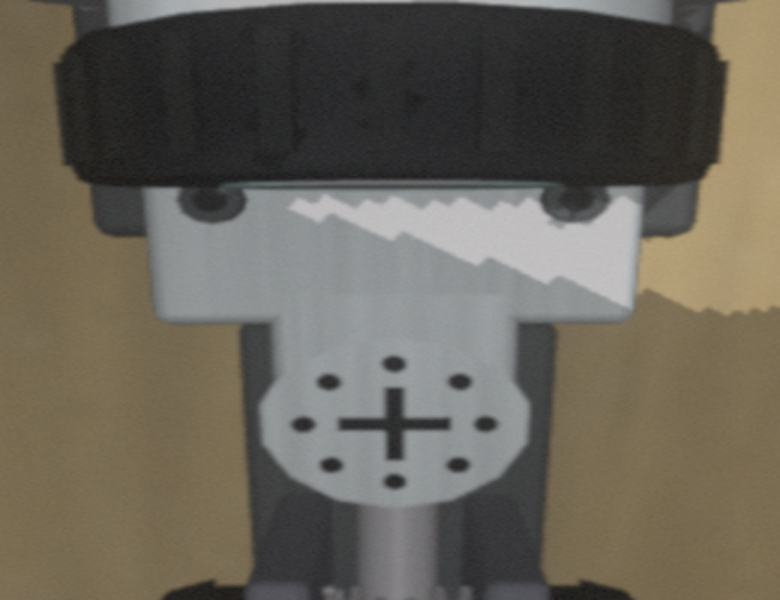

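View pics/s14.png

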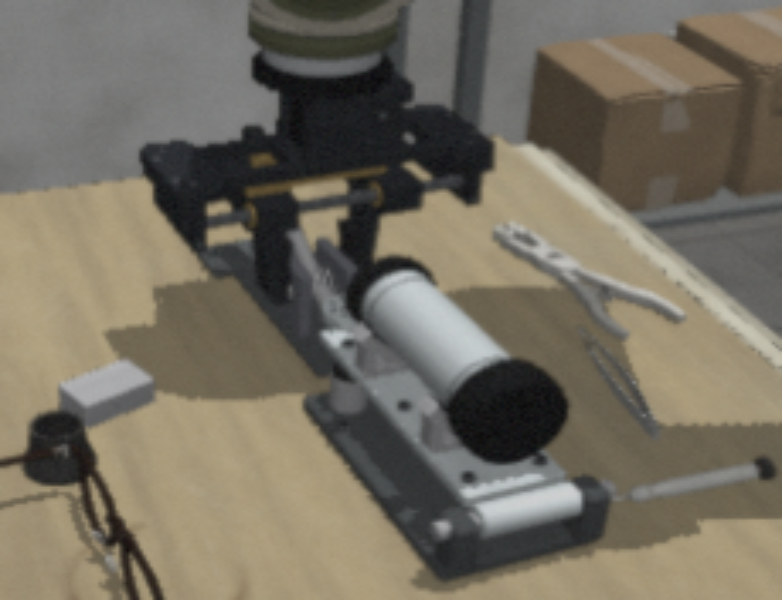

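```bash
python3 - <<'E'
from mv import *
import pickle
s,f,_=pickle.load(open('f14.pkl','rb'))
m=R.from_rotvec(s['eef_rot']).as_matrix()
for nm,p,z in[('cross',(180+394/3,212),46)]:
    P=onplane(f,[p],z,s)[0];print(nm,P.round(1),(m.T@(P-s['eef_pos'])).round(1))
E
```

```text
cross [481.2 265.4  46. ] [-16.3  49.9  -1.6]
```

Request:
step_arm([
  [1,[0.05,0,0],[0,0,0]],
  [1,[0.03,0,0],[0,0,0]],
  [1,[0,0,0],[0,0,0]],
])

```text
time: 15.12
eef_pos: [511.4, 224.1, 26.5]
eef_rot: [-0.468, 1.521, 0.468]
contact_force: [-0.6, 0.3, -4.9]
opening: 35.6
```

```bash
python3 -c "
from mv import *
log()"
```

```text
t 15.12 q [ 0.201  0.635  1.549 -0.     0.959 -0.396] p [511.4 224.1  26.5] F [-0.6  0.3 -4.9] M [-0.1   0.06 -0.  ] op 35.6
x [-0.001 -0.    -1.   ] y [-0.562  0.827  0.   ] z [ 0.827  0.562 -0.001]
```

Request:
step_arm([
  [1,[0.02,0,0],[0,0,0]],
  [1,[0,0,0],[0,0,0]],
  [0.4,[0,0,0],[0,0,0]],
  [0,[0,0,0],[0,0,0]],
  [0,[0,0,0],[0,0,0]],
  [0,[0,0,0],[0,0,0]],
  [0,[-0.2,0,0],[0,0,0]],
  [0,[-0.7,0,0],[0,0,0]],
  [0,[-0.8,0,0],[0,0,0]],
  [0,[-0.7,0,0],[0,0,0]],
  [0,[-0.4,0,0],[0,0,0]],
  [0,[0,0,0],[0,0,0]],
])

```text
time: 16.12
eef_pos: [512.7, 224.9, 141.6]
eef_rot: [-0.468, 1.514, 0.467]
contact_force: [-0.2, 0.7, -0.3]
opening: 88.1
```

```bash
python3 - <<'E'
from mv import *
s=log()
f=cams.grab_frame('wrist');save(f['color'],'w15.png')
f2=cams.grab_frame('side');save(cv2.resize(f2['color'][170:370,250:480],None,fx=3.4,fy=3),'s15.png')
import pickle;pickle.dump((s,f,f2),open('f15.pkl','wb'))
E
```

```text
t 16.12 q [ 0.202  0.483  1.428  0.     1.225 -0.396] p [512.7 224.9 141.6] F [-0.2  0.7 -0.3] M [-0.02 -0.06 -0.  ] op 88.1
x [ 0.006  0.001 -1.   ] y [-0.563  0.827 -0.002] z [0.827 0.563 0.006]
```

View pics/w15.png

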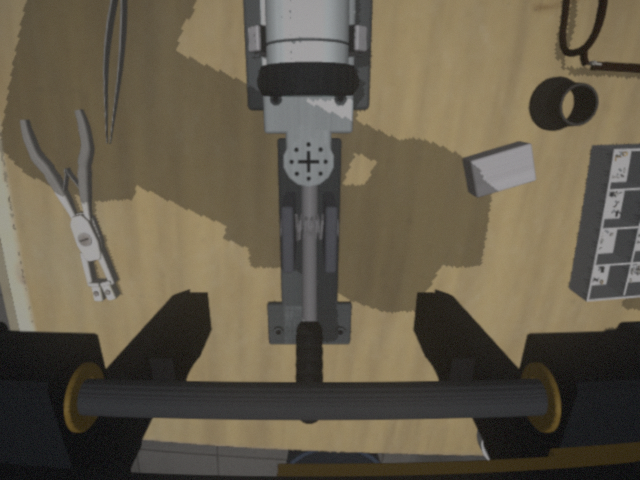

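View pics/s15.png

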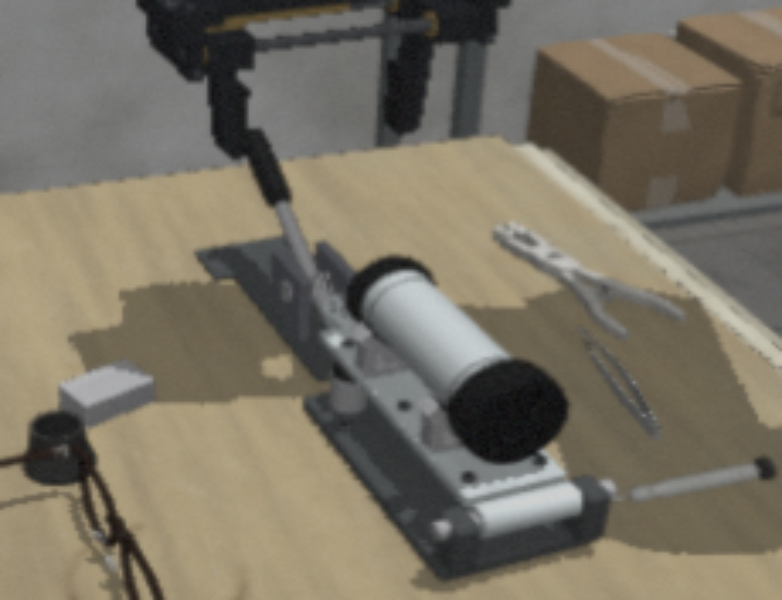

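```bash
python3 - <<'E'
from mv import *
import pickle
s,f,_=pickle.load(open('f15.pkl','rb'))
m=R.from_rotvec(s['eef_rot']).as_matrix()
for nm,p,z in[('toeL',(278.5,139.5),6),('toeR',(341,139.5),6),('footL',(269,343),6),('footR',(350,343),6),('cross',(309,161.5),46),('grip_end',(310,420),100)]:
    P=onplane(f,[p],z,s)[0];print(nm,P.round(1),(m.T@(P-s['eef_pos'])).round(1))
c=f['color'];save(cv2.resize(c[90:360,240:380],None,fx=4,fy=2.2,interpolation=cv2.INTER_CUBIC),'w15c.png')
E
```

```text
toeL [458.3 261.5   6. ] [135.4  61.2 -25.1]
toeR [494.9 286.4   6. ] [135.6  61.2  19.2]
footL [542.5 114.7   6. ] [ 135.7 -107.5  -38. ]
footR [599.7 153.4   6. ] [ 136.  -107.8   31. ]
cross [481.7 265.6  46. ] [95.5 51.3 -3.2]
grip_end [566.8 140.9 100. ] [ 41.8 -99.8  -2.7]
```

View pics/w15c.png

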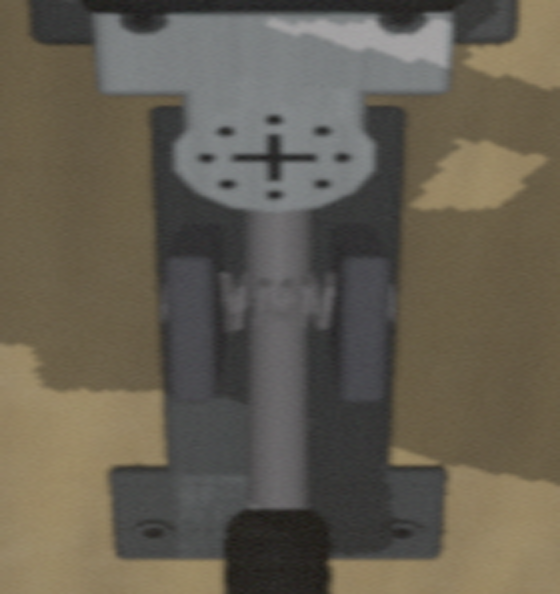

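Request:
step_arm([
  [0.5,[0,-0.6,-0.08],[0,0,0]],
  [1,[0,-0.7,0],[0,0,0]],
  [1,[0,-0.7,0],[0,0,0]],
  [1,[0,0,0],[0,0,0]],
  [1,[0,0,0],[0,0,0]],
  [1,[0,0,0],[0,0,0]],
  [1,[0,0,0],[0,0,0]],
  [1,[0,0,0],[0,0,0]],
  [1,[0.5,0,0],[0,0,0]],
  [1,[0.5,0,0],[0,0,0]],
  [1,[0,0,0],[0,0,0]],
], newtons=30)

```text
time: 17.13
eef_pos: [552.1, 157.1, 94.8]
eef_rot: [-0.468, 1.525, 0.47]
contact_force: [1.5, 1.4, -0.8]
opening: 16.9
```

```bash
python3 - <<'E'
from mv import *
s=log()
f=cams.grab_frame('wrist');save(f['color'],'w16.png')
f2=cams.grab_frame('side');save(cv2.resize(f2['color'][170:370,250:480],None,fx=3.4,fy=3),'s16.png')
E
```

```text
t 17.13 q [ 0.071  0.563  1.436  0.     1.148 -0.527] p [552.1 157.1  94.8] F [ 1.5  1.4 -0.8] M [ 0.23 -0.15  0.04] op 16.9
x [-0.005 -0.    -1.   ] y [-0.563  0.826  0.003] z [ 0.826  0.563 -0.005]
```

View pics/w16.png

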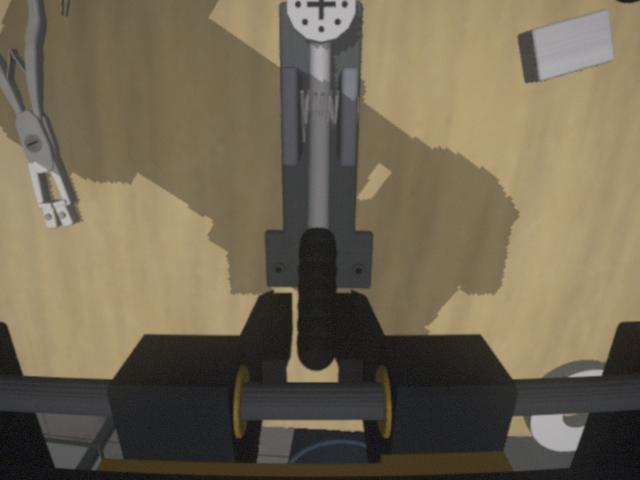

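View pics/s16.png

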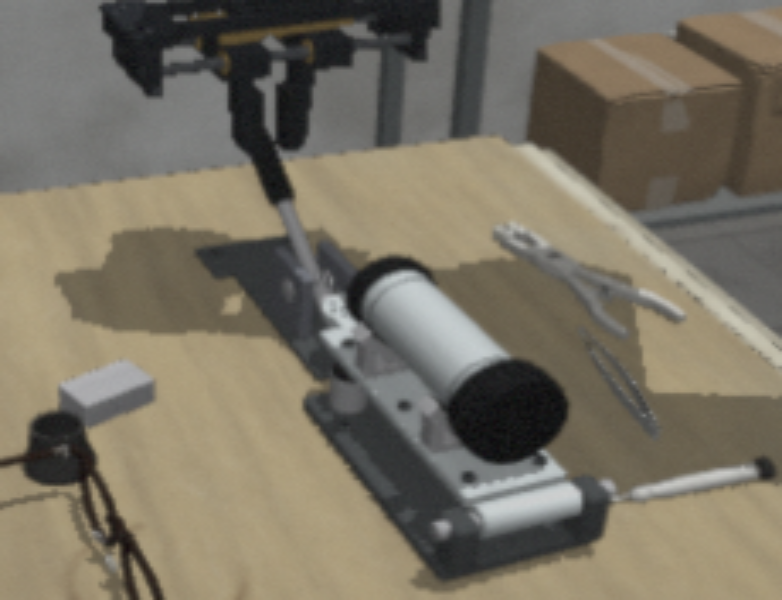

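Request:
step_arm([
  [0.6,[0,0,0],[0,0,0]],
  [0.6,[0,0,0],[0,0,0]],
  [0.6,[-0.5,0,0],[0,0,0]],
  [0.8,[-0.5,0,0],[0,0,0]],
  [1,[0,0,0],[0,0,0]],
  [1,[0,0,0],[0,0,0]],
  [1,[0,0,0],[0,0,0]],
  [1,[0,0,0],[0,0,0]],
  [1,[0,0,0],[0,0,0]],
  [1,[0,0,0],[0,0,0]],
])

```text
time: 18.07
eef_pos: [553.3, 156.5, 136.8]
eef_rot: [-0.468, 1.522, 0.468]
contact_force: [-0.2, 0.1, -0.0]
opening: 0.3
```

```bash
python3 - <<'E'
from mv import *
s=log()
f=cams.grab_frame('wrist');save(f['color'],'w17.png')
import pickle;pickle.dump((s,f),open('f17.pkl','wb'))
E
```

```text
t 18.07 q [ 0.07   0.515  1.384 -0.     1.245 -0.527] p [553.3 156.5 136.8] F [-0.2  0.1 -0. ] M [-0.04 -0.03  0.02] op 0.3
x [-0.003 -0.    -1.   ] y [-0.562  0.827  0.001] z [ 0.827  0.562 -0.002]
```

View pics/w17.png

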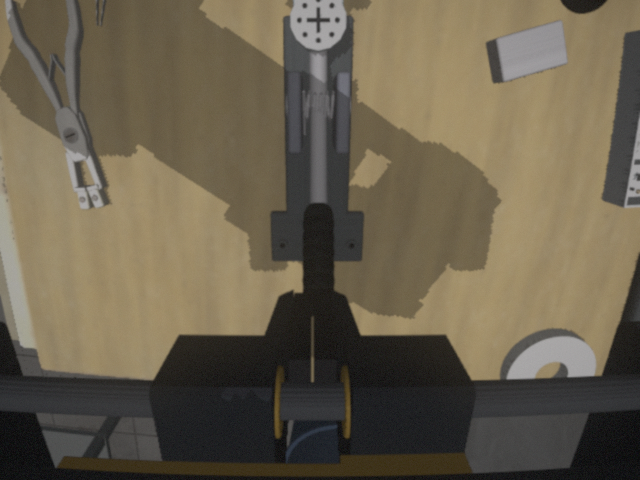

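```bash
python3 - <<'E'
from mv import *
import pickle
s,f=pickle.load(open('f17.pkl','rb'))
m=R.from_rotvec(s['eef_rot']).as_matrix()
for nm,p,z in[('toeL',(284,18),6),('toeR',(353,18),6),('footL',(272,261),6),('footR',(363,261),6),('cross',(317.5,20),46),('ckR',(343.5,151.5),52),('ckL',(294.5,151.5),52),('grip',(318,212),80)]:
    P=onplane(f,[p],z,s)[0];print(nm,P.round(1),(m.T@(P-s['eef_pos'])).round(1))
E
```

```text
toeL [458.7 260.5   6. ] [131.  139.1 -19.4]
toeR [495.4 285.5   6. ] [130.9 139.1  25.1]
footL [543.1 113.6   6. ] [130.9 -29.9 -32.2]
footR [601.1 153.1   6. ] [130.7 -29.8  37.9]
cross [481.2 265.1  46. ] [ 91.  130.3   1.7]
ckR [534.2 214.6  52. ] [84.9 58.7 17.1]
ckL [510.4 198.4  52. ] [ 84.9  58.7 -11.6]
grip [538. 182.  80.] [56.9 29.7  1.9]
```

Request:
step_arm([
  [1,[0.4,-0.03,0.06],[0,0,0]],
  [1,[0.5,0,0],[0,0,0]],
  [1,[0.2,0,0],[0,0,0]],
  [1,[0.2,-0.04,0],[0,0,0]],
  [1,[0.2,-0.04,0],[0,0,0]],
  [1,[0.2,-0.04,0],[0,0,0]],
  [1,[0,0,0],[0,0,0]],
])

```text
time: 18.7
eef_pos: [560.2, 152.1, 70.0]
eef_rot: [-0.469, 1.518, 0.466]
contact_force: [1.7, -3.1, 9.7]
opening: 0.4
```

```bash
python3 - <<'E'
from mv import *
s=log()
f=cams.grab_frame('wrist');save(f['color'],'w18.png')
f2=cams.grab_frame('side');save(cv2.resize(f2['color'][170:370,250:480],None,fx=3.4,fy=3),'s18.png')
E
```

```text
t 18.7 q [ 6.200e-02  6.020e-01  1.447e+00 -1.000e-03  1.091e+00 -5.350e-01] p [560.2 152.1  70. ] F [ 1.7 -3.1  9.7] M [-0.46 -0.19  0.01] op 0.4
x [ 0.002 -0.001 -1.   ] y [-0.562  0.827 -0.002] z [0.827 0.562 0.001]
```

View pics/s18.png

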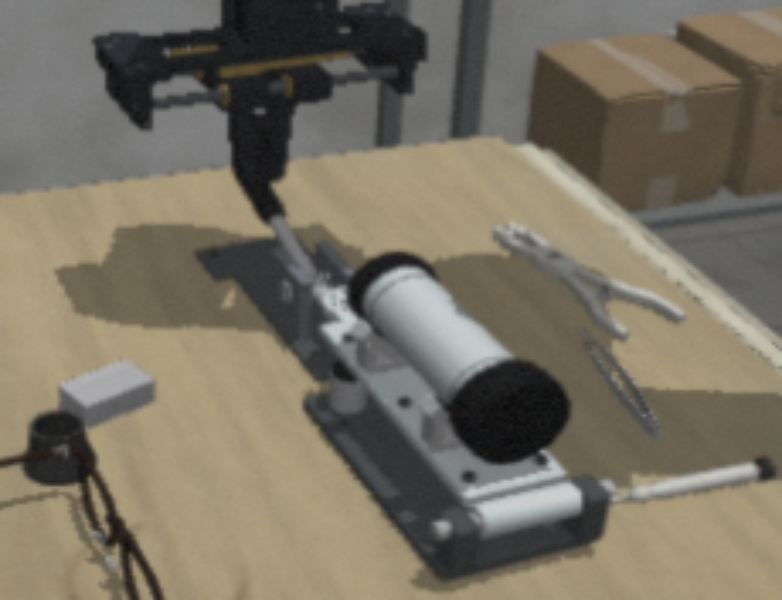

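View pics/w18.png

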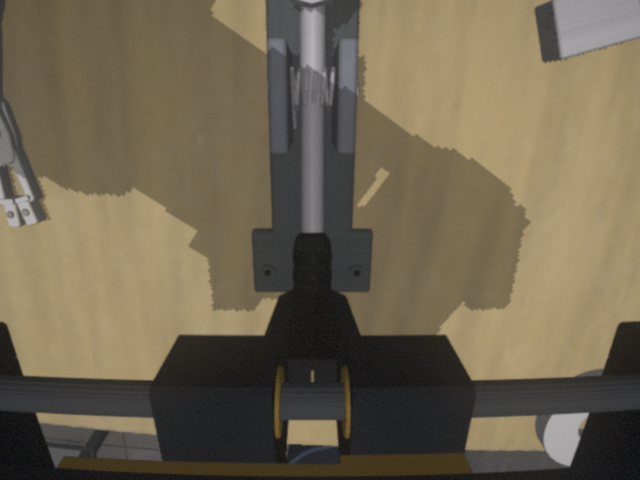

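Request:
step_arm([
  [1,[0.15,-0.05,0],[0,0,0]],
  [1,[0.15,-0.05,0],[0,0,0]],
  [1,[0.15,-0.05,0],[0,0,0]],
  [1,[0.1,-0.02,0],[0,0,0]],
  [1,[0,0,0],[0,0,0]],
])

```text
time: 19.22
eef_pos: [563.4, 147.4, 48.3]
eef_rot: [-0.468, 1.519, 0.468]
contact_force: [-1.1, 1.0, 10.0]
opening: 0.3
```

```bash
python3 - <<'E'
from mv import *
s=log()
f2=cams.grab_frame('side');save(cv2.resize(f2['color'][170:370,250:480],None,fx=3.4,fy=3),'s19.png')
E
```

```text
t 19.22 q [ 0.053  0.633  1.461  0.     1.046 -0.545] p [563.4 147.4  48.3] F [-1.1  1.  10. ] M [ 0.06  0.18 -0.  ] op 0.3
x [ 0.001  0.    -1.   ] y [-0.562  0.827 -0.   ] z [0.827 0.562 0.001]
```

View pics/s19.png

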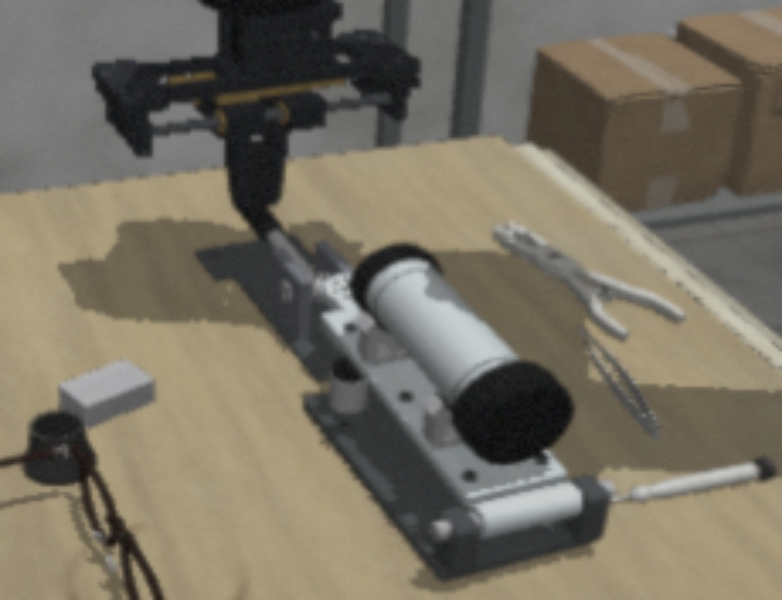

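Nearly at the stop; press on in small steps until the force rises sharply.

Request:
step_arm([
  [1,[0.03,0,0],[0,0,0]],
  [1,[0.03,0,0],[0,0,0]],
  [1,[0,0,0],[0,0,0]],
])

```text
time: 19.52
eef_pos: [563.6, 147.3, 47.3]
eef_rot: [-0.468, 1.518, 0.467]
contact_force: [-3.6, -0.5, 17.3]
opening: 0.2
```

```bash
python3 -c "
from mv import *
log()"
```

```text
t 19.52 q [ 0.053  0.635  1.462 -0.     1.043 -0.545] p [563.6 147.3  47.3] F [-3.6 -0.5 17.3] M [-0.17  0.52 -0.01] op 0.2
x [ 0.002 -0.    -1.   ] y [-0.563  0.827 -0.001] z [0.827 0.563 0.002]
```

Request:
step_arm([
  [1,[0.025,0,0],[0,0,0]],
  [1,[0,0,0],[0,0,0]],
  [1,[0,0,0],[0,0,0]],
])

```text
time: 19.77
eef_pos: [563.6, 147.3, 47.0]
eef_rot: [-0.469, 1.517, 0.467]
contact_force: [-4.6, -1.1, 22.2]
opening: 0.2
```

```bash
python3 -c "
from mv import *
log()"
```

```text
t 19.77 q [ 0.053  0.635  1.463 -0.     1.041 -0.545] p [563.6 147.3  47. ] F [-4.6 -1.1 22.2] M [-0.24  0.79  0.02] op 0.2
x [ 0.003 -0.    -1.   ] y [-0.563  0.827 -0.002] z [0.827 0.563 0.002]
```

Request:
step_arm([
  [1,[0,0,0],[0,0,0]],
  [1,[0,0,0],[0,0,0]],
  [1,[0,0,0],[0,0,0]],
  [1,[0,0,0],[0,0,0]],
  [1,[0,0,0],[0,0,0]],
  [1,[0,0,0],[0,0,0]],
])

```text
time: 20.27
eef_pos: [563.6, 147.3, 47.0]
eef_rot: [-0.469, 1.517, 0.467]
contact_force: [-5.2, -0.6, 23.1]
opening: 0.5
```

```bash
python3 - <<'E'
from mv import *
s=log();import pickle
d={n:cams.grab_frame(n) for n in('wrist','side','top')};pickle.dump((s,d),open('f20.pkl','wb'))
save(d['wrist']['color'],'w20.png');save(d['top']['color'],'t20.png')
save(cv2.resize(d['side']['color'][230:350,310:450],None,fx=5.6,fy=4.9,interpolation=cv2.INTER_CUBIC),'s20.png')
E
```

```text
t 20.27 q [ 0.053  0.635  1.463 -0.     1.041 -0.545] p [563.6 147.3  47. ] F [-5.2 -0.6 23.1] M [-0.2   0.81  0.04] op 0.5
x [ 0.003 -0.    -1.   ] y [-0.563  0.827 -0.002] z [0.827 0.563 0.002]
```

View pics/w20.png

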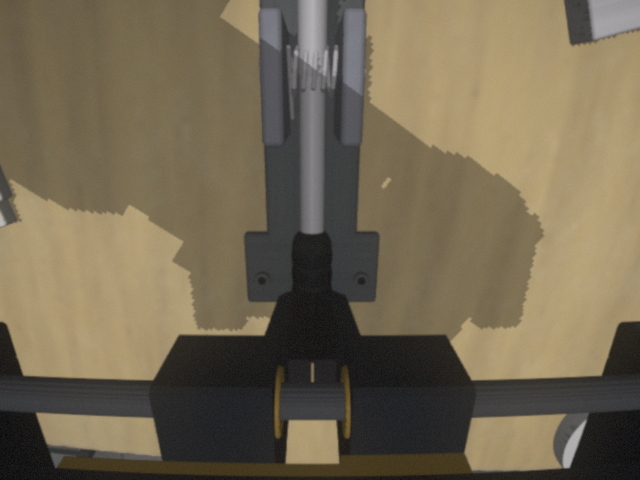

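View pics/s20.png

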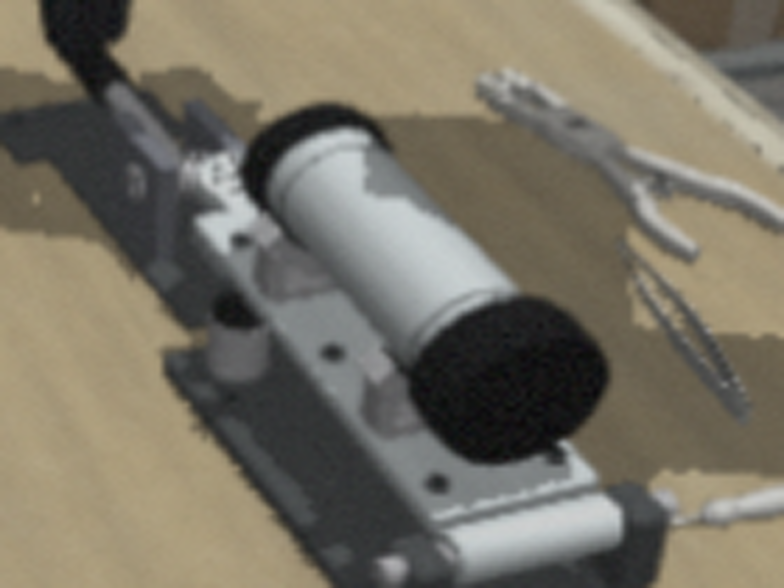

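View pics/t20.png

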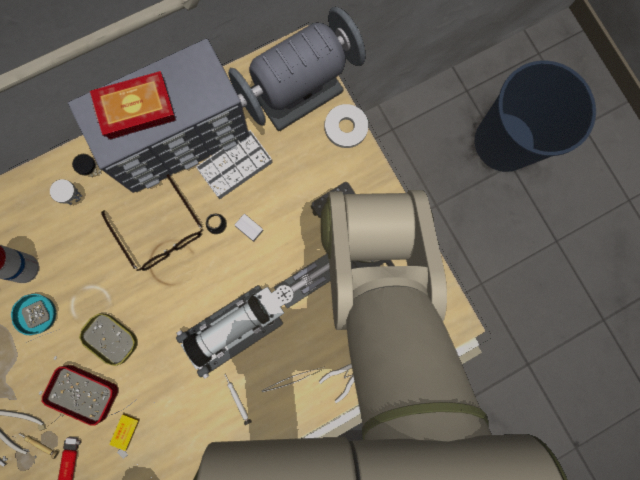

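```bash
python3 - <<'E'
from mv import *
import pickle
s,d=pickle.load(open('f20.pkl','rb'));s0=pickle.load(open('f0.pkl','rb'))
P=cloud(d['top']);P0=cloud(s0['top'])
print('lug z now/before',np.nanmedian(P[291:297,283:288,2]),np.nanmedian(P0[291:297,283:288,2]))
f=d['wrist']
L=onplane(f,[(245,301),(378,301)],6,s);print('foot',L.round(1));mid=L.mean(0)
ck=onplane(f,[(275,144),(352,144)],52,s).mean(0);print('cheek rear mid',ck.round(1))
sad=mid+160*(-a); print('saddle via foot',sad.round(1),'via cheek',(ck+72*(-a)).round(1),'dist to lug',np.linalg.norm((sad-[482.2,265.3,0])[:2]))
im=d['top']['color'];save(cv2.resize(im[270:385,165:310],None,fx=5,fy=5,interpolation=cv2.INTER_CUBIC),'t20c.png')
for n,p in dict(tape=(347,110),block=(249,228),loupe=(216,223)).items(): print(n,P[p[1],p[0]]-P0[p[1],p[0]])
E
```

```text
lug z now/before 62.0228796031991 46.22246515242432
foot [[541.5 113.1   6. ]
 [601.1 153.5   6. ]]
cheek rear mid [522.5 206.3  52. ]
saddle via foot [481.3 265.7   6. ] via cheek [482.  265.8  52. ] dist to lug 0.9268309561280762
tape [-0.62941643  0.14684033  1.54793609]
block [ 0.31579649  0.18536984 -1.98708093]
loupe [ 0.45036747  0.42539613 -2.69838529]
```

View pics/t20c.png

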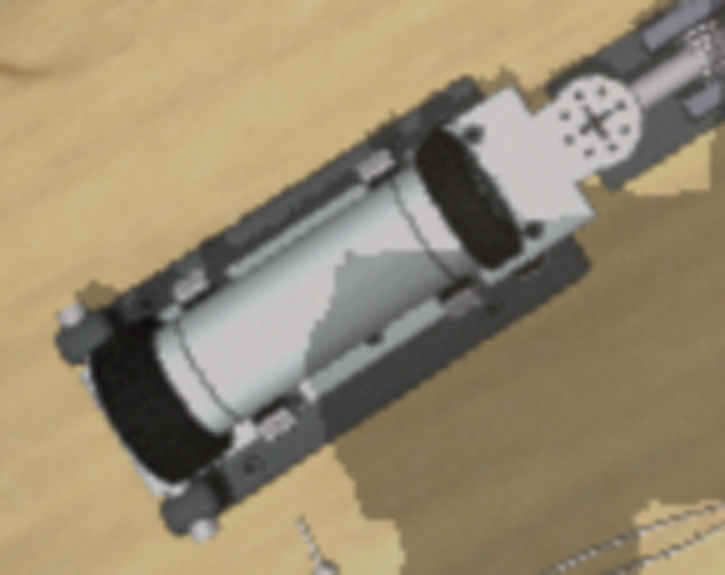

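```bash
python3 -c "
from h import *
print(bot.hand_in());log()"
```

```text
the job is handed in; nothing more can be done
None
the job is handed in; nothing more can be done
```

The job is handed in at about 20.5 s of the 58 s allowed. The barrel lies in both Vs with its wide end to the hinge and is let go. The jack is under the lift pad, and the closed fingers are holding the pump handle down on its stop. The hand-in reported no verdict.

**Last checks before handing in:**
- **Handle:** the fingertips stood at 47.0 mm, the stated full-down height. They pressed steadily with about 23 N.
- **Cradle:** the top camera put the lug 15.8 mm higher than at the start, which is about 0.085 rad of tilt.
- **Jack:** from the last wrist picture, the saddle is about 1 mm from the pad centre. An earlier picture, taken before the handle was pressed, gave about 2 mm.
- **Barrel:** the top and side pictures show it in both Vs, with end play left at both collars.
- **Bystanders:** the tape roll, block and loupe showed no movement beyond depth noise (under 3 mm). The tweezers I checked only by eye.

**What did not go to plan:**
- **Seating the barrel:** one sideways correction was wrong, so the tube first touched only one flank of the Vs, with up to about 28 N. I corrected it until the sideways force vanished before letting go.
- **Pressing the handle:** on the first approach the fingers were not yet shut and caught the rubber grip lightly. I backed off, shut them above it and pressed again. The next picture showed the jack had not moved.

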